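# Put the lift-off door back on the honey case

## Robot

A 7-joint arm with a two-finger parallel gripper is mounted at the origin on the work surface. World frame = base frame: x ahead of the robot, y to its left, z up, the work surface at z = 0. Lengths are in m, angles in rad, forces in N, time in s.
With the tool pointing down it reaches from about 0.4 to 0.85 m from the base axis. Payload 10.4 kg.
Tool frame: the origin (TCP) lies midway between the tips of the shut fingers; the grasp point (between the pads) lies 19 mm behind it; z points along the fingers, x is the direction in which the jaws open and shut, and the axes are right-handed (so a half turn about z gives the same grasp; the last joint's range is limited). The gripper opens to 85 mm and grips with 20 to 120 N. Pads are 22 mm wide; open, the fingers measure 114 mm over their backs; the gripper's body (76 mm by 85 mm) begins 54 mm behind the grasp point. The pads swing forward as they close: fully open they stand 13 mm farther back than shut.
Start: joints at [-1.129, 0.332, -0.065, 1.46, 0.022, 1.35, -0.088], TCP at [0.28, 0.559, 0.231] pointing down, gripper open.
Joint ranges: [-2.6, 2.6], [-0.5, 2.12], [-1.47, 1.34], [0.16, 2.42], [-1.27, 4.41], [0.06, 2.06], [-2.6, 2.6]. Speed limits (rad/s): [2.22, 2.22, 2.79, 2.79, 3.14, 3.14, 3.14].

## Interface

Orientations are given as a unit quaternion [x, y, z, w].
In Python, from workcell import manip, cams gives the robot as it stands.
- The arm moves only by the tool move_arm, never from a script. Its argument "moves" is a list of rows, each a list of 7 numbers: the turn, a rotation vector about the tool's x, y, z in degrees, then the shift along the tool's x, y, z in m, then the finger opening in m, from 0 to 0.0854. A call has 1 to 10 rows; each row is the pose to reach, as a shift and turn from the pose commanded when the call began, along the tool's axes at that moment; what a row does not reach only later rows make up. A row lasts 1/10 s, in which the tool goes at most 50 mm and 8.59 degrees, less where a joint would pass 70% of its speed; a pose out of reach is approached as far as the arm can. A call with a gripper value outside its range is refused whole. The fingers move at their own pace and stop on an object; "grip_force" is the grip in N (left out, the last holds). Time passes only in rows, so rows that repeat a pose let the fingers close. It gives the time, the measured TCP pose, the force and the opening at its end, in the units of the state.
- manip.get_obs(): the state, without advancing time (a new reading comes with each control period).
- cams.camera(name): name is "side" or "top" or "wrist"; returns the picture (420x560x3 uint8, red, green, blue); there is no depth.
- cams.camera_params(name): a dict with "fx", "fy", "cx", "cy" (pixels), "xyz" and "rotation" of the camera in the world. Camera axes: x right, y up, looking along -z (the intrinsics and any distortion apply to the point x, -y, -z); pixel columns grow to the right and rows downward; lengths in m; the calibration is good to about 2 mm. A picture is of the moment at which its call begins: read the wrist's pose just before it. camera_params takes no time and is no camera call; for the wrist camera it gives the pose at the moment of the call.
- manip.hand_in(): hands the job in, once; it reports no verdict.
The state is a dict: "clock": time; "joint_pos": joint angles; "joint_velocities": joint speeds; "tau": joint torques, N m; "position": TCP position; "ee_rot": TCP orientation; "ft_force": force on the tool from outside, world axes, zero at the start; "torque": the same for the moment, N m; "grip_width": opening from 0.0 (shut) to 1.0 (fully open).
Only numpy, scipy, OpenCV 4.12 (cv2) and the standard library are available. Lean on these libraries where they do the work, as an engineer would, in place of code of your own. Each camera call takes 0.05 s, during which the arm holds its last target. There are 200 camera calls.

## Task

Put the door back on the honey display case: lower it so that both its hinge barrels go fully down over the case's two hinge pins, set down rather than dropped or forced, and leave it shut. The loose honey jar left standing in front of the case, where the door swings, belongs on top of its twin: stack it there upright, its foot seated in the dished lid. Knock nothing over and leave the twin and the other bottles and jars where they stand.

Things in the scene. Friction and masses are not known exactly. Their poses are not given: they have to be found in the camera images.
- case: fixed counter-top display case: black steel posts, pine base and flat pine roof, clear sides; 180 deep (x), 280 wide (y), 236 mm tall, jars inside. Origin: centre of underside. Its open front looks along its -x; posts' front faces at x = -90 mm. Two upright hinge pins stand in front of its +y post, one above the other, at x = -102, y = +130 mm. The hung door opens clockwise seen from above.
- pin_lower (a point): foot of the lower hinge pin: the point on its axis level with the shoulder (top of the 18 mm barrel under it) on which the door's lower barrel comes to rest, 55 mm above the counter. The pin is 8 mm in diameter and stands 19 mm above the shoulder; its last 6 mm taper to 3 mm.
- pin_upper (a point): the same for the upper hinge pin, 165 mm above the counter, straight above the lower one (110 mm higher); same pin. As it stands in the way of the lower barrel from above, the upright door has to come in sideways with its barrels just over the pin tips, door partly open (its hinge edge clears the post at any opening angle), and then go straight down.
- door: loose door: pine frame 243 wide (y) x 190 tall (z) x 18 mm thick (x), bars 35 mm wide round a clear pane, about 0.45 kg, balanced at mid-width. Origin: middle of its bottom edge; z up the door, -x its outer face (black knob 20 mm proud at y = -104, z = 95 mm), +y its hinge edge. At the start it leans back 0.2 rad (top towards its +x) on the carton's upper edge.
- barrel_lower (a point): mouth (centre of the open underside) of the door's lower hinge barrel: a black steel tube, 18 mm outside, 10.2 mm bore, 22 mm tall, open at both ends, parallel to the door's z. In the door's frame at x = 0, y = +146.5, z = 29 mm. Hung, it coincides with pin_lower.
- barrel_upper (a point): the same for the upper hinge barrel, at x = 0, y = +146.5, z = 139 mm of the door. Hung, it coincides with pin_upper.
- door_edge (a point): middle of the door's free edge, at mid-thickness: x = 0, y = -121.5, z = 95 mm of the door. Hung and shut, the door's axes are parallel to the case's, its origin is at x = -102, y = -16.5, z = 26 mm of the case (this point at x = -102). Hung, it swings almost freely, sags about 0.02 rad and stays where it is left; nothing latches it.
- carton: full cardboard carton, fixed, 150 (x) x 240 (y) x 130 mm tall (its top about 57 mm lower than the top of the door leaning on its upper -x edge; door and carton have the same yaw). Origin: centre of its underside.
- jar: stackable honey jar: dark amber glass, gold metal lid, yellow label band; 62 mm diameter, 84 mm tall, 0.3 kg, standing loose in front of the case in the way of the door; this is the one to stack. Its foot steps in from 61 mm diameter at 12 mm height to a 37 mm flat bottom. Origin: centre of its underside, z up.
- stack_jar: its twin, stackable honey jar: dark amber glass, gold metal lid, yellow label band; 62 mm diameter, 84 mm tall, standing alone elsewhere on the counter. The lid's top is a dish with a raised rim: 50 mm across inside, 6 mm deep, so its floor is 78 mm above the jar's underside; a jar stacked on it has its own underside there. Origin: centre of its underside, z up.
- syrup: tall syrup bottle with a white cap, 68 mm diameter, 200 mm tall, a bystander. Origin: centre of its underside, z up.
- syrup_two: tall syrup bottle with a white cap, 68 mm diameter, 200 mm tall, a bystander. Origin: centre of its underside, z up.
- big_jar: larger honey jar, 86 mm diameter, 122 mm tall, a bystander. Origin: centre of its underside, z up.
There are look-alikes about, which are no part of the job. Leave any green, purple or turquoise look-alike of the jar alone.

How it is judged:
At the end, for the whole second after the job is handed in: Each door barrel is down on its pin (mouth within 5 mm of the pin's foot); the door is shut (free edge within 10 mm of home); the loose jar is upright (0.06 rad), seated in its twin's lid (axes within 4 mm, underside 74 to 82 mm above the twin's); door and jar are at rest (distance between barrel_lower and pin_lower below 0.005 m and distance between barrel_upper and pin_upper below 0.005 m and x of door_edge in the frame of case above -0.112 m and horizontal distance between jar and stack_jar below 0.004 m and z of jar in the frame of stack_jar between 0.074 and 0.082 m and angle between jar's own z axis and vertical below 0.06 rad and linear speed of each of door, jar below 0.02 m/s); the robot touches nothing.
It fails at once if a jar or bottle is knocked over (angle between any of jar, stack_jar, syrup, syrup_two, big_jar's own z axis and vertical above 0.5 rad).
It fails at once if the twin jar, a bottle or the big jar is moved by more than 40 mm (distance of any of stack_jar, syrup, syrup_two, big_jar from where it was at the start of the episode above 0.04 m).
It fails at once if the door falls over flat (angle between door's own z axis and vertical above 1 rad).
It fails at once if the door is dropped on its pins (over 0.25 m/s while coming down them) (distance between barrel_lower and pin_lower below 0.018 m and height (world z) of barrel_lower above 0.058 m and linear speed of door above 0.25 m/s).
It fails at once if the door is rammed or slammed on the case (over 120 N) (contact force between door and case above 120 N).
It also fails if it takes over 72 s, if anything falls off the work surface, if the arm or the gripper's body presses on something with over 40 N, if the wrist force passes 120 N, or if a joint passes its speed limit or range.

## Working session

There is one attempt and no reset: what is moved stays moved. The work goes in short steps, Python scripts to look and compute and a tool call to move; the robot and the scene stay as the last step left them, time stands still between calls to the robot, and variables do not carry over. Pictures are saved under pics/ and viewed, about 8 in all and at most 12, crops included, and the job is handed in when it is done.

Besides the shell and the picture viewer there is one more tool, called as name(argument=value, ...), one argument or row to a line, values as JSON. move_arm: Moves the arm, as the interface text tells. Its arguments: {"type":"object","properties":{"moves":{"type":"array","items":{"type":"array","items":{"type":"number"}}},"grip_force":{"type":"number"}},"required":["moves"]}

```bash
ls; mkdir -p pics; python3 - <<'E'
from workcell import manip,cams
import cv2,numpy as np
print(manip.get_obs())
for n in ("top","side"):
    im=cams.camera(n);cv2.imwrite(f"pics/{n}0.png",im[:,:,::-1]);p=cams.camera_params(n);print(n,p)
print(cams.camera_params("wrist"))
E
```

```text
pics
{'clock': 0.0, 'joint_pos': array([-1.12857217,  0.33286592, -0.06471047,  1.4609734 ,  0.0216478 ,
        1.34990364, -0.08851778]), 'joint_velocities': array([-1.02075364e-04, -1.01449354e-03,  2.50190100e-04,  1.99851259e-04,
        5.10120923e-05,  3.99140882e-04, -4.42455970e-04]), 'tau': array([-1.37436276e-03, -6.25431561e+01,  4.81486064e-02, -3.91605735e+01,
        1.61113887e-02,  9.99105920e-03,  1.89311044e-05]), 'position': array([0.2800055 , 0.55833161, 0.23050438]), 'ee_rot': array([ 8.50953333e-01,  5.25240799e-01, -5.87082342e-04,  4.28291273e-04]), 'ft_force': array([-0.19726662,  0.2852736 ,  0.22262923]), 'torque': array([-0.01918273, -0.0482573 ,  0.02260019]), 'grip_width': 0.9996944988809785}
top {'fx': 457.7668572410846, 'fy': 457.7668572410846, 'cx': 271.5135731642986, 'cy': 217.89791180259783, 'xyz': array([ 0.46429887, -0.05230482,  1.33067987]), 'rotation': array([ 0.03851728, -0.02870365, -0.70103096,  0.71151115])}
side {'fx': 466.9112981533983, 'fy': 466.9112981533983, 'cx': 283.16016804044085, 'cy': 211.47341521660317, 'xyz': array([ 0.47331307, -0.90969909,  0.96759744]), 'rotation': array([ 0.38257056, -0.02245146, -0.05763139,  0.92185374])}
{'fx': 292.82624685664, 'fy': 292.82624685664, 'cx': 284.21517669333474, 'cy': 209.9430129314549, 'xyz': array([0.2071543 , 0.59378905, 0.37316086]), 'rotation': array([-0.13488611, -0.08186595,  0.51867616,  0.84028492])}
```

View pics/top0.png

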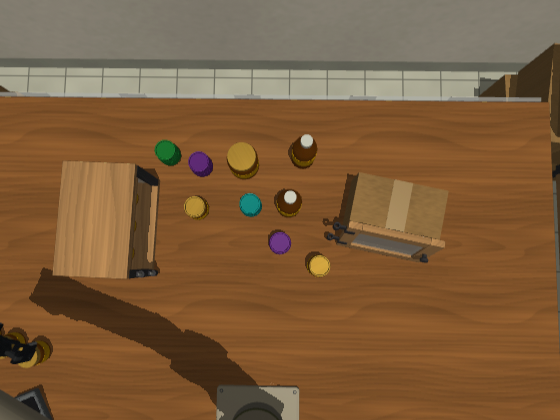

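View pics/side0.png

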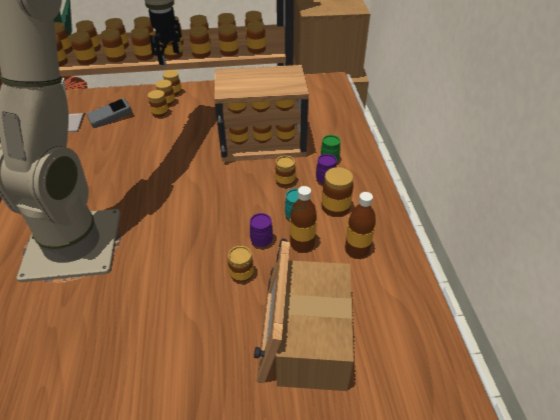

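Candidates for the jar, in top-view pixels:
- Gold (195,207), in front of the case.
- Gold (319,265), standing alone, so this is the twin.
- Big jar (242,157).
- Green (168,152), purple (200,163) and (280,242), turquoise (250,205).
- Small gold group at far left (~25,350).

I choose (195,207) as the jar and (319,265) as the twin, and check both in a crop.

```bash
cat > h.py <<'E'
import numpy as np,cv2
from scipy.spatial.transform import Rotation as R
from workcell import manip,cams
def ray(p,uv):
    d=np.array([(uv[0]-p['cx'])/p['fx'],-(uv[1]-p['cy'])/p['fy'],-1.])
    return np.array(p['xyz']),R.from_quat(p['rotation']).apply(d)
def onz(p,uv,z):
    o,d=ray(p,uv); return o+d*(z-o[2])/d[2]
def proj(p,X):
    c=R.from_quat(p['rotation']).inv().apply(np.array(X)-p['xyz'])
    return np.array([p['cx']-p['fx']*c[0]/c[2],p['cy']+p['fy']*c[1]/c[2]])
def tri(a,ua,b,ub):
    o1,d1=ray(a,ua);o2,d2=ray(b,ub)
    A=np.stack([d1,-d2],1);s=np.linalg.lstsq(A,o2-o1,rcond=None)[0]
    q1=o1+s[0]*d1;q2=o2+s[1]*d2
    return (q1+q2)/2,np.linalg.norm(q1-q2)
def go(pos,rot=None):
    "tool-frame shift and turn to reach world TCP pose"
    o=manip.get_obs();r=R.from_quat(o['ee_rot'])
    t=np.zeros(3) if rot is None else (r.inv()*rot).as_rotvec(degrees=True)
    print('turn',t.round(1),'shift',r.inv().apply(np.array(pos)-o['position']).round(4),'clock',round(o['clock'],2))
E
python3 - <<'E'
from h import *
P={n:cams.camera_params(n) for n in("top","side")}
I={n:cv2.imread(f"pics/{n}0.png") for n in P}
# gold blobs
for n in P:
    hsv=cv2.cvtColor(I[n],cv2.COLOR_BGR2HSV)
    m=cv2.inRange(hsv,(17,120,120),(32,255,255))
    k,l,s,c=cv2.connectedComponentsWithStats(cv2.morphologyEx(m,cv2.MORPH_CLOSE,np.ones((3,3))))
    for i in range(1,k):
        if s[i,4]>60: print(n,s[i],c[i].round(1), onz(P[n],c[i],.084).round(3))
    m=cv2.inRange(hsv,(0,0,170),(180,60,255));k,l,s,c=cv2.connectedComponentsWithStats(m)
    for i in range(1,k):
        if 40<s[i,4]<400: print(n,'white',s[i],c[i].round(1), onz(P[n],c[i],.2).round(3))
t=I['top']
a=cv2.resize(t[150:290,50:210],None,fx=2.5,fy=2.5,interpolation=cv2.INTER_CUBIC)
b=cv2.resize(t[165:275,300:460],None,fx=2.5,fy=2.5,interpolation=cv2.INTER_CUBIC)
s=cv2.resize(I['side'][235:390,220:380],None,fx=2.5,fy=2.5,interpolation=cv2.INTER_CUBIC)
o=np.zeros((600,800,3),np.uint8);o[:350,:400]=a;o[:275,400:800]=b
s=cv2.resize(I['side'][235:365,220:380],None,fx=2.5,fy=2.5,interpolation=cv2.INTER_CUBIC);o[275:600,400:]=s
s=cv2.resize(I['side'][65:165,200:350],None,fx=2.5,fy=2.5,interpolation=cv2.INTER_CUBIC);o[350:600,:375]=s
cv2.imwrite('pics/c1.png',o)
E
```

```text
top [548  73   5  40  66] [550.1  92.9] [ 0.944 -0.805  0.084]
top [505  75   6  22  90] [507.2  83.9] [ 0.969 -0.687  0.084]
top [551 129   9  13  63] [554.  137.1] [ 0.818 -0.81   0.084]
top [227 142  29  29 642] [240.9 155.7] [0.755 0.053 0.084]
top [ 350  173   48   57 1778] [371.8 200. ] [ 0.636 -0.308  0.084]
top [ 403  183   45   56 1790] [425.7 211.2] [ 0.607 -0.454  0.084]
top [184 196  24  22 364] [194.  206.1] [0.613 0.179 0.084]
top [308 255  23  23 382] [319.2 265.9] [ 0.455 -0.165  0.084]
top [ 18 352  19  16 122] [ 28.9 362. ] [0.187 0.609 0.084]
top white [  9  68  19   6 104] [18.8 70.5] [0.945 0.622 0.2  ]
top white [ 77  69  25   6 147] [89.2 71.5] [0.944 0.439 0.2  ]
top white [104  69  35   7 209] [120.9  71.6] [0.944 0.357 0.2  ]
top white [141  70  35   6 172] [159.8  72.6] [0.943 0.257 0.2  ]
top white [224  70  27   7 162] [237.6  73. ] [0.944 0.057 0.2  ]
top white [253  71  36   6 216] [270.5  73.5] [ 0.943 -0.027  0.2  ]
top white [291  71  35   6 196] [308.6  73.5] [ 0.944 -0.125  0.2  ]
top white [373  72  29   6 169] [387.4  74.5] [ 0.944 -0.325  0.2  ]
[... 950 characters left out ...]
  75] [281.4 179.1] [0.592 0.101 0.084]
side [322 194  22  17 232] [332.  203.3] [ 0.716 -0.016  0.084]
side [290 223  19  18 228] [298.6 232.6] [ 0.61  -0.112  0.084]
side [346 225  22  23 256] [355.8 238.3] [ 0.751 -0.149  0.084]
side [228 246  24  20 351] [239.3 254.7] [ 0.455 -0.166  0.084]
side [229 268  15  12  91] [236.5 274.9] [ 0.445 -0.227  0.084]
side white [213   5  18  15  72] [221.   10.7] [0.458 1.042 0.2  ]
side white [245  64  31   3  44] [261.7  65.2] [0.581 0.561 0.2  ]
side white [ 69 114  11  15  90] [ 72.8 119.7] [0.007 0.306 0.2  ]
side white [298 186  13   9  90] [304.1 190. ] [ 0.626 -0.079  0.2  ]
side white [360 192  13   9  93] [365.9 196. ] [ 0.77  -0.119  0.2  ]
```

View pics/c1.png

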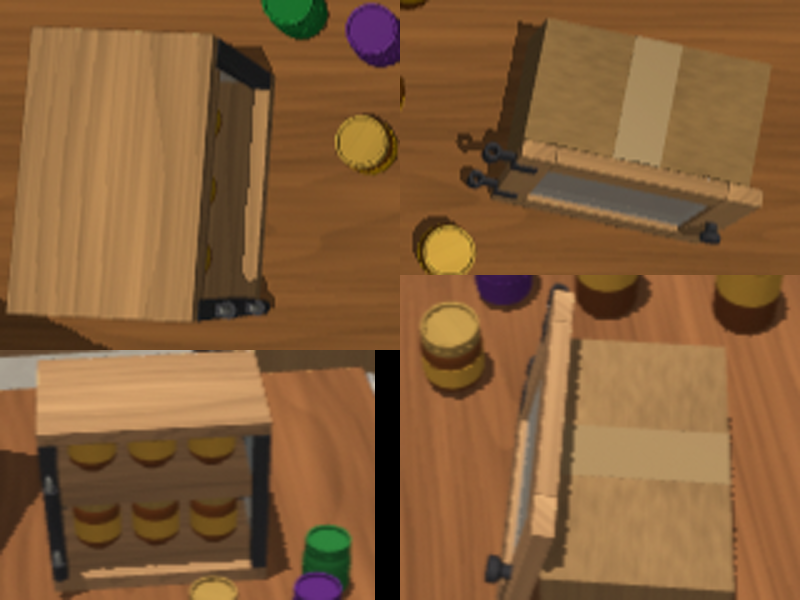

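```bash
python3 - <<'E'
from h import *
p=cams.camera_params('top')
f=lambda c,z,o,w=2.5:print(c,onz(p,(o[0]+c[0]/w,o[1]+c[1]/w),z).round(4))
print('roof');[f(c,.236,(50,150)) for c in((33,28),(214,36),(196,320),(8,312))]
print('pins U,L');f((228,308),.184,(50,150));f((258,305),.074,(50,150))
print('door top ends');[f((c[0]-400,c[1]),.188,(300,165)) for c in((524,149),(762,197))]
print('barrels U L');[f((c[0]-400,c[1]),z,(300,165)) for c,z in(((492,152),.16),((475,180),.052))]
print('knob');f((710-400,235),.09,(300,165))
print('others');[print(onz(p,u,z).round(3)) for u,z in(((250,205),.084),((280,242),.084),((200,163),.084),((168,152),.084))]
go((.613,.18,.20),R.from_euler('z',16.4,degrees=True)*R.from_quat([1,0,0,0]))
E
```

```text
roof
(33, 28) [0.7007 0.4754 0.236 ]
(214, 36) [0.695  0.2973 0.236 ]
(196, 320) [0.4199 0.3024 0.236 ]
(8, 312) [0.4246 0.4832 0.236 ]
pins U,L
(228, 308) [0.4302 0.2877 0.184 ]
(258, 305) [0.4307 0.2875 0.074 ]
door top ends
(124, 149) [ 0.5591 -0.231   0.188 ]
(362, 197) [ 0.5147 -0.4667  0.188 ]
barrels U L
(92, 152) [ 0.5579 -0.2026  0.16  ]
(75, 180) [ 0.5349 -0.1976  0.052 ]
knob
(310, 235) [ 0.4774 -0.4457  0.09  ]
others
[0.618 0.026 0.084]
[ 0.518 -0.058  0.084]
[0.733 0.167 0.084]
[0.763 0.257 0.084]
turn [ 0.   0.1 47. ] shift [-0.1889  0.4673  0.0309] clock 0.1
```

move_arm(
  moves=[
    [0,0,0,0,0,-0.05,0.085],
    [0,0,0,0,0,-0.1,0.085],
    [0,0,47,-0.189,0.467,-0.1,0.085],
    [0,0,47,-0.189,0.467,-0.1,0.085],
    [0,0,47,-0.189,0.467,-0.1,0.085],
    [0,0,47,-0.189,0.467,-0.1,0.085],
    [0,0,47,-0.189,0.467,-0.1,0.085],
    [0,0,47,-0.189,0.467,-0.1,0.085],
    [0,0,47,-0.189,0.467,-0.1,0.085],
    [0,0,47,-0.189,0.467,-0.1,0.085],
  ],
)

```text
clock: 1.1
position: [0.5452, 0.2566, 0.3312]
ee_rot: [0.99, 0.142, -0.0, -0.0]
ft_force: [-0.0, 1.6, 0.4]
grip_width: 0.991
```

```bash
python3 - <<'E'
from h import *
print(manip.get_obs()['position'],manip.get_obs()['ee_rot'])
go((.613,.18,.20),R.from_euler('z',16.4,degrees=True)*R.from_quat([1,0,0,0]))
E
```

```text
[0.545201   0.25664888 0.3311554 ] [ 9.89804752e-01  1.42430829e-01 -1.06627397e-04 -3.12299889e-05]
turn [-0.  0. -0.] shift [0.0435 0.0927 0.1311] clock 1.1
```

move_arm(
  moves=[
    [0,0,0,0.022,0.046,0,0.085],
    [0,0,0,0.043,0.093,0,0.085],
    [0,0,0,0.043,0.093,0.04,0.085],
    [0,0,0,0.043,0.093,0.09,0.085],
    [0,0,0,0.043,0.093,0.13,0.085],
    [0,0,0,0.043,0.093,0.16,0.085],
    [0,0,0,0.043,0.093,0.18,0.085],
    [0,0,0,0.043,0.093,0.18,0.085],
    [0,0,0,0.043,0.093,0.18,0.085],
  ],
)

```text
clock: 2.0
position: [0.6119, 0.1813, 0.1518]
ee_rot: [0.99, 0.142, -0.0, 0.0]
ft_force: [0.3, -0.7, -0.0]
grip_width: 0.993
```

```bash
python3 - <<'E'
from h import *
p=cams.camera_params('wrist')
im=cams.camera('wrist');cv2.imwrite('pics/w1.png',im[:,:,::-1])
print(manip.get_obs()['position'])
print('jar lid expected',proj(p,(.613,.18,.084)),'rim',[proj(p,(.613+.029*np.cos(a),.18+.029*np.sin(a),.084)).round() for a in(0,1.57,3.14,4.71)])
print('pins',proj(p,(.4305,.2876,.184)),proj(p,(.4305,.2876,.074)))
go((.613,.18,.028),R.from_euler('z',16.4,degrees=True)*R.from_quat([1,0,0,0]))
E
```

```text
[0.61239443 0.18144372 0.15261638]
jar lid expected [287.37306322 224.99843104] rim [array([323., 235.]), array([299., 190.]), array([251., 215.]), array([277., 258.])]
pins [-224.33087434 -161.41929048] [60.72806729 -7.406933  ]
turn [-0.  -0.1 -0. ] shift [-0.      0.0016  0.1246] clock 2.05
```

View pics/w1.png

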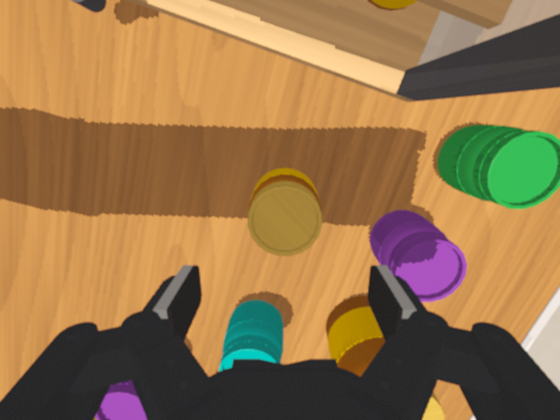

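The wrist view shows the gold lid at about (285,217), against a predicted (287,225). I'll check whether that offset is systematic.

```bash
python3 - <<'E'
from h import *
o=manip.get_obs();p=cams.camera_params('wrist')
print(o['position'],o['clock'],p['xyz'],R.from_quat(o['ee_rot']).inv().apply(p['xyz']-o['position']))
print('lid',onz(p,(285,217),.084))
im=cv2.imread('pics/w1.png');hsv=cv2.cvtColor(im,cv2.COLOR_BGR2HSV)
# green & purple lids: wrist estimate vs top estimate
for n,u in(('purple',(430,268)),('green',(524,170))): print(n,onz(p,u,.084).round(3))
t=cv2.imread('pics/top0.png');P=cams.camera_params('top');h=cv2.cvtColor(t,cv2.COLOR_BGR2HSV)
for n,lo,hi in(('green',(45,100,60),(75,255,255)),('purple',(125,100,50),(150,255,255)),('teal',(80,100,60),(100,255,255))):
    k,l,s,c=cv2.connectedComponentsWithStats(cv2.inRange(h,lo,hi))
    for i in range(1,k):
        if s[i,4]>100:print(n,s[i],c[i].round(1),onz(P,c[i],.084).round(3))
# jar lid in fine detail top view
g=cv2.resize(t[185:230,175:220],None,fx=12,fy=12,interpolation=cv2.INTER_CUBIC);cv2.imwrite('pics/j.png',g)
E
```

```text
[0.61239443 0.18144372 0.15261638] 2.05 [0.58836331 0.25755616 0.29520154] [-0.00139244 -0.07982437 -0.14257368]
lid [0.61013186 0.18563428 0.084     ]
purple [0.736 0.177 0.084]
green [0.767 0.269 0.084]
green [155 140  23  24 388] [165.5 151. ] [0.766 0.264 0.084]
purple [189 152  24  24 439] [200.1 163.6] [0.731 0.166 0.084]
purple [269 232  22  22 375] [279.5 242.6] [ 0.516 -0.057  0.084]
teal [240 193  22  24 398] [250.1 204.5] [0.619 0.025 0.084]
```

View pics/j.png

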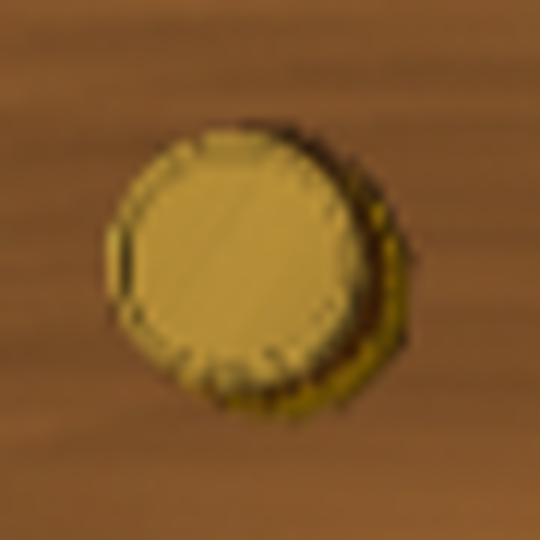

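move_arm(
  moves=[
    [0,0,0,0,0,0.04,0.085],
    [0,0,0,0,0,0.07,0.085],
    [0,0,0,0,0,0.095,0.085],
    [0,0,0,0,0,0.115,0.085],
    [0,0,0,0,0,0.123,0.085],
    [0,0,0,0,0,0.123,0.085],
    [0,0,0,0,0,0.123,0.05],
    [0,0,0,0,0,0.123,0.05],
    [0,0,0,0,0,0.123,0.05],
    [0,0,0,0,0,0.123,0.05],
  ],
  grip_force=40,
)

```text
clock: 3.05
position: [0.6127, 0.1816, 0.0304]
ee_rot: [0.99, 0.142, 0.001, -0.0]
ft_force: [-2.3, -0.9, 7.6]
grip_width: 0.713
```

```bash
python3 - <<'E'
from h import *
t=cams.camera('side');cv2.imwrite('pics/s1.png',t[:,:,::-1])
o=manip.get_obs();print(o['position'],o['ft_force'],o['grip_width'])
g=cv2.imread('pics/top0.png')[240:290,295:345]
im=np.hstack([cv2.resize(g,(400,400),interpolation=cv2.INTER_CUBIC),cv2.resize(t[120:200,240:320,::-1],(400,400),interpolation=cv2.INTER_CUBIC)])
cv2.imwrite('pics/c2.png',im)
E
```

```text
[0.61268804 0.18156989 0.03045697] [-2.88084273 -1.32544062  6.42016721] 0.7079505811914222
```

View pics/c2.png

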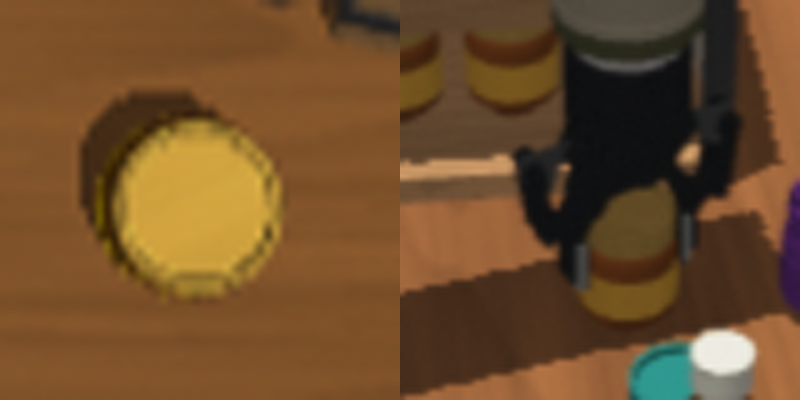

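move_arm(
  moves=[
    [0,0,0,0,0,-0.02,0.05],
    [0,0,0,0,0,-0.06,0.05],
    [0,0,0,0,0,-0.1,0.05],
    [0,0,0,-0.005,0.006,-0.14,0.05],
    [0,0,0,-0.03,0.035,-0.15,0.05],
    [0,0,0,-0.06,0.069,-0.15,0.05],
    [0,0,0,-0.09,0.104,-0.15,0.05],
    [0,0,0,-0.12,0.138,-0.15,0.05],
    [0,0,0,-0.15,0.173,-0.15,0.05],
    [0,0,0,-0.18,0.208,-0.15,0.05],
  ],
)

```text
clock: 4.1
position: [0.4967, -0.0706, 0.179]
ee_rot: [0.99, 0.142, 0.001, -0.0]
ft_force: [0.9, -1.3, -3.9]
grip_width: 0.709
```

move_arm(
  moves=[
    [0,0,0,-0.03,0.034,0,0.05],
    [0,0,0,-0.055,0.063,0,0.05],
    [0,0,0,-0.067,0.078,0,0.05],
    [0,0,0,-0.067,0.078,0,0.05],
    [0,0,0,-0.067,0.078,0.02,0.05],
    [0,0,0,-0.067,0.078,0.04,0.05],
    [0,0,0,-0.067,0.078,0.05,0.05],
    [0,0,0,-0.067,0.078,0.05,0.05],
    [0,0,0,-0.067,0.078,0.05,0.05],
  ],
)

```text
clock: 5.0
position: [0.4558, -0.1626, 0.129]
ee_rot: [0.99, 0.143, 0.0, 0.0]
ft_force: [-0.2, 0.4, -3.2]
grip_width: 0.714
```

```bash
python3 - <<'E'
from h import *
o=manip.get_obs();print(o['position'],o['ft_force'],o['grip_width'],o['ee_rot'])
p=cams.camera_params('wrist');s=cams.camera_params('side')
w=cams.camera('wrist')[:,:,::-1];t=cams.camera('side')[:,:,::-1]
cv2.imwrite('pics/w2.png',w);cv2.imwrite('pics/s2.png',t)
x,y,z=o['position']
print('jar lid@tcp in wrist',proj(p,(x,y,z+.056)),'twin lid wrist',proj(p,(.4555,-.165,.084)))
print('side: jarbase',proj(s,(x,y,z-.029)),'twin lid',proj(s,(.4555,-.165,.084)))
c=cv2.resize(t[185:305,190:290],(360,432),interpolation=cv2.INTER_CUBIC)
im=np.zeros((432,800,3),np.uint8);im[:315,:420]=cv2.resize(w,(420,315));im[:,430:790]=c
cv2.imwrite('pics/c3.png',im)
E
```

```text
[ 0.45584894 -0.16260159  0.1289884 ] [-0.23659535  0.44896453 -3.20825763] 0.7136433864175785 [9.89790183e-01 1.42531741e-01 3.08823344e-04 4.51796453e-05]
jar lid@tcp in wrist [288.51396876 343.30265886] twin lid wrist [285.12910536 237.71318662]
side: jarbase [239.11001708 249.40937072] twin lid [239.47530915 254.40174349]
```

View pics/c3.png

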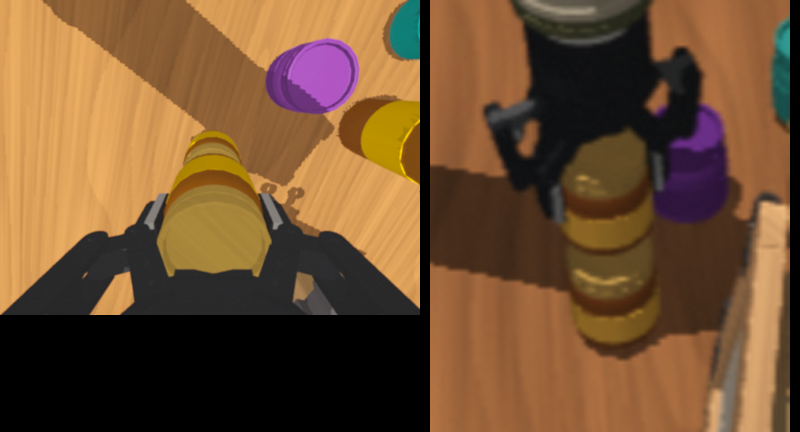

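```bash
python3 - <<'E'
from h import *
t=cv2.imread('pics/s2.png');s=cams.camera_params('side')
h=cv2.cvtColor(t,cv2.COLOR_BGR2HSV);m=cv2.inRange(h,(5,110,60),(32,255,255))
m=(h[:,:,0]>20)&(h[:,:,1]>110)&(h[:,:,2]>90)
for v in range(232,284,2):
    u=np.where(m[v,220:256])[0]+220
    if len(u)>8:print(v,u.min(),u.max(),(u.min()+u.max())/2)
for z in(.03,.06,.14,.17):print(z,proj(s,(.4555,-.165,z)).round(1))
w=cv2.imread('pics/w2.png');p=cams.camera_params('wrist')
h=cv2.cvtColor(w,cv2.COLOR_BGR2HSV);m=(h[:,:,0]>18)&(h[:,:,1]>110)&(h[:,:,2]>90)&(h[:,:,0]<33)
for v in range(176,330,8):
    u=np.where(m[v,200:370])[0]+200
    if len(u)>8:print('w',v,u.min(),u.max(),(u.min()+u.max())/2)
for z in(.01,.05,.12,.16):print(z,proj(p,(.4555,-.165,z)).round(1))
E
```

```text
0.03 [240.9 268.1]
0.06 [240.1 260.6]
0.14 [237.8 239.2]
0.17 [236.9 230.6]
w 176 271 294 282.5
w 184 258 307 282.5
w 192 253 313 283.0
w 200 249 317 283.0
w 208 250 315 282.5
w 216 246 319 282.5
w 224 243 325 284.0
w 232 237 331 284.0
w 240 233 335 284.0
w 248 230 338 284.0
w 256 227 342 284.5
w 264 223 345 284.0
w 272 229 341 285.0
w 280 224 345 284.5
w 288 220 349 284.5
w 296 217 353 285.0
w 304 214 355 284.5
w 312 211 358 284.5
w 320 209 361 285.0
w 328 211 358 284.5
0.01 [284.6 205.5]
0.05 [284.7 220.3]
0.12 [284.9 262.1]
0.16 [285.1 305. ]
```

move_arm(
  moves=[
    [0,0,0,-0.0015,0,0.005,0.05],
    [0,0,0,-0.0015,0,0.01,0.05],
    [0,0,0,-0.0015,0,0.014,0.05],
    [0,0,0,-0.0015,0,0.017,0.05],
    [0,0,0,-0.0015,0,0.019,0.05],
    [0,0,0,-0.0015,0,0.0195,0.05],
    [0,0,0,-0.0015,0,0.02,0.05],
    [0,0,0,-0.0015,0,0.0205,0.05],
    [0,0,0,-0.0015,0,0.0205,0.05],
  ],
)

```text
clock: 6.0
position: [0.4545, -0.1635, 0.1084]
ee_rot: [0.99, 0.142, 0.001, 0.0]
ft_force: [-1.4, -1.3, 5.6]
grip_width: 0.709
```

move_arm(
  moves=[
    [0,0,0,0,0,0,0.066],
    [0,0,0,0,0,0,0.072],
    [0,0,0,0,0,0,0.085],
    [0,0,0,0,0,0,0.085],
    [0,0,0,0,0,0,0.085],
    [0,0,0,0,0,-0.02,0.085],
    [0,0,0,0,0,-0.05,0.085],
    [0,0,0,0,0,-0.09,0.085],
    [0,0,0,0,0,-0.13,0.085],
    [0,0,0,0,0,-0.17,0.085],
  ],
)

```text
clock: 7.0
position: [0.4536, -0.1632, 0.2794]
ee_rot: [0.99, 0.142, 0.0, -0.0]
ft_force: [1.5, 0.1, -0.8]
grip_width: 0.998
```

```bash
python3 - <<'E'
from h import *
o=manip.get_obs();print(o['position'],o['ft_force'])
s=cams.camera_params('side');p=cams.camera_params('wrist')
w=cams.camera('wrist')[:,:,::-1];t=cams.camera('side')[:,:,::-1]
cv2.imwrite('pics/w3.png',w);cv2.imwrite('pics/s3.png',t)
print(proj(s,(.4555,-.165,.162)),proj(s,(.4555,-.165,.084)),proj(p,(.4555,-.165,.162)),proj(p,(.4555,-.165,.084)))
c=cv2.resize(t[185:305,190:290],(360,432),interpolation=cv2.INTER_CUBIC)
im=np.zeros((432,800,3),np.uint8);im[:315,:420]=cv2.resize(w,(420,315));im[:,430:790]=c
cv2.imwrite('pics/c4.png',im)
E
```

```text
[ 0.45359031 -0.16319163  0.27941387] [ 1.51217714  0.1354757  -0.84607036]
[237.17883678 232.93341561] [239.47530915 254.40174349] [287.47371711 206.44977811] [286.84862594 186.61888515]
```

View pics/c4.png

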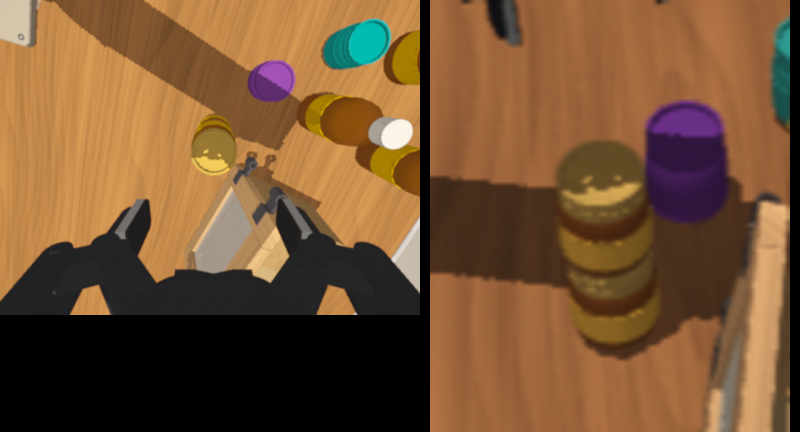

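```bash
cat >> h.py <<'E'
def doorT(yaw,lean=0.2): return R.from_euler('z',yaw,degrees=True)*R.from_euler('y',lean)*R.from_quat([1,0,0,0])
E
python3 - <<'E'
from h import *
Rt=doorT(-10.7); zd=-Rt.as_matrix()[:,2]; O=np.array([.4992,-.341,.0018])
print(zd,O+.155*zd)
go(O+.265*zd,Rt); go(O+.155*zd,Rt)
E
```

```text
[ 0.19521503 -0.03688626  0.98006658] [ 0.52945833 -0.34671737  0.15371032]
turn [  2.8 -11.7  27. ] shift [0.0383 0.206  0.0222] clock 7.1
turn [  2.8 -11.7  27. ] shift [0.018  0.1958 0.1298] clock 7.1
```

move_arm(
  moves=[
    [0.7,-3,6.7,0.01,0.04,0.005,0.055],
    [1.4,-5.9,13.5,0.02,0.08,0.01,0.055],
    [2.1,-8.8,20.2,0.028,0.12,0.015,0.055],
    [2.8,-11.7,27,0.034,0.16,0.02,0.055],
    [2.8,-11.7,27,0.0383,0.206,0.0222,0.055],
    [2.8,-11.7,27,0.0383,0.206,0.0222,0.055],
    [2.8,-11.7,27,0.0383,0.206,0.0222,0.055],
    [2.8,-11.7,27,0.0383,0.206,0.0222,0.055],
  ],
)

```text
clock: 7.9
position: [0.5489, -0.3492, 0.2556]
ee_rot: [0.99, -0.093, -0.103, -0.01]
ft_force: [0.6, 0.4, -0.0]
grip_width: 0.646
```

```bash
python3 - <<'E'
from h import *
Rt=doorT(-10.7); zd=-Rt.as_matrix()[:,2];yd=-Rt.as_matrix()[:,1];xd=Rt.as_matrix()[:,0]; O=np.array([.4992,-.341,.0018])
o=manip.get_obs();print(o['position'],o['grip_width'])
p=cams.camera_params('wrist');w=np.ascontiguousarray(cams.camera('wrist')[:,:,::-1])
cv2.imwrite('pics/w4.png',w)
for y in(-.1215,0,.1215):
  for x in(-.009,.009):
    q=proj(p,O+.19*zd+y*yd+x*xd);cv2.circle(w,tuple(int(v) for v in q),2,(0,0,255),-1);print(y,x,q.round())
cv2.imwrite('pics/w4m.png',w)
go(O+.155*zd,Rt)
E
```

```text
[ 0.54887617 -0.34917723  0.25558233] 0.6457681259123741
-0.1215 -0.009 [278. 350.]
-0.1215 0.009 [298. 350.]
0 -0.009 [276. 223.]
0 0.009 [300. 223.]
0.1215 -0.009 [275.  46.]
0.1215 0.009 [303.  46.]
turn [-0.   0.4  0.1] shift [0.0018 0.0016 0.1042] clock 7.95
```

View pics/w4m.png

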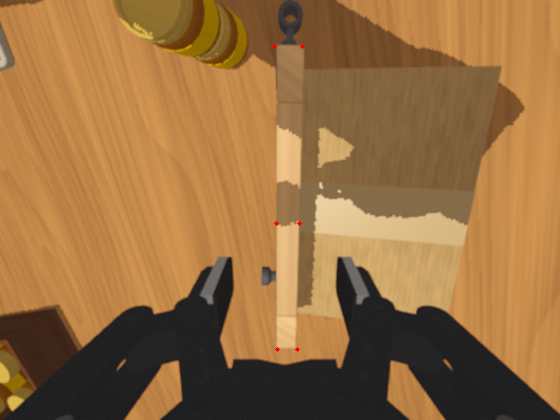

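move_arm(
  moves=[
    [0,0,0,0.001,0.001,0.03,0.055],
    [0,0,0,0.001,0.001,0.06,0.055],
    [0,0,0,0.001,0.001,0.085,0.055],
    [0,0,0,0.001,0.001,0.1,0.055],
    [0,0,0,0.001,0.001,0.1,0.055],
    [0,0,0,0.001,0.001,0.1,0.03],
    [0,0,0,0.001,0.001,0.1,0.01],
    [0,0,0,0.001,0.001,0.1,0.01],
    [0,0,0,0.001,0.001,0.1,0.01],
    [0,0,0,0.001,0.001,0.1,0.01],
  ],
  grip_force=70,
)

```text
clock: 8.95
position: [0.5303, -0.3478, 0.159]
ee_rot: [0.99, -0.093, -0.102, -0.009]
ft_force: [2.4, 0.7, 6.6]
grip_width: 0.203
```

```bash
python3 - <<'E'
from h import *
o=manip.get_obs();print(o['position'],o['grip_width']*.0854,o['ft_force'])
Rt=R.from_quat(o['ee_rot']);M=Rt.as_matrix();O=np.array([.4992,-.341,.0018])
d=Rt.inv().apply(O-o['position']);print('door origin in tool',d, 'yaw',np.degrees(np.arctan2(M[1,0],M[0,0])))
go(o['position']+[-.03,0,.22],R.from_euler('z',-10.7,degrees=True)*R.from_quat([1,0,0,0]))
E
```

```text
[ 0.53031775 -0.3478077   0.15904692] 0.017304204524088797 [2.41439235 0.69418518 6.60072901]
door origin in tool [ 0.00085241 -0.00105514  0.16043507] yaw -10.714160711812596
turn [ 0.1 11.8 -0. ] shift [-0.0737  0.0058 -0.2094] clock 8.95
```

move_arm(
  moves=[
    [0,0,0,-0.007,0.001,-0.009,0.01],
    [0,0,0,-0.02,0.003,-0.026,0.01],
    [0,0,0,-0.031,0.004,-0.055,0.01],
    [0,0,0,-0.039,0.004,-0.094,0.01],
    [0,0,0,-0.047,0.004,-0.133,0.01],
    [0,0,0,-0.055,0.004,-0.172,0.01],
    [0,0,0,-0.063,0.004,-0.212,0.01],
    [0,4,0,-0.063,0.004,-0.212,0.01],
    [0,8,0,-0.063,0.004,-0.212,0.01],
    [0,11.8,0,-0.063,0.004,-0.212,0.01],
  ],
)

```text
clock: 9.95
position: [0.5101, -0.3483, 0.3779]
ee_rot: [0.996, -0.094, -0.0, 0.0]
ft_force: [-0.5, 0.4, -5.7]
grip_width: 0.201
```

```bash
python3 - <<'E'
from h import *
o=manip.get_obs();print(o['position'],o['grip_width']*.0854,o['ft_force'],o['torque'],o['joint_pos'])
M=R.from_quat(o['ee_rot']).as_matrix();print(M.round(3))
for th in (60,75,90):
    yaw=88.8-th; yd=np.array([-np.sin(np.radians(yaw)),np.cos(np.radians(yaw)),0])
    c=np.array([.4305,.2876,0])-.1465*yd; print(th,yaw,c, np.hypot(*c[:2]))
Rt=doorT(13.8,0);yd=-Rt.as_matrix()[:,1]
c=np.array([.4305,.2876,.38])-.1465*yd+0.001*yd*0
go(c,Rt)
w=np.ascontiguousarray(cams.camera('side')[:,:,::-1]);cv2.imwrite('pics/s5.png',w)
E
```

```text
[ 0.51014368 -0.34829302  0.37794016] 0.01713889821167272 [-0.48275273  0.39347966 -5.71807163] [-0.02708336  0.02434651  0.01422605] [-1.48951987e-03  3.32299240e-01  7.28456575e-01  1.24825860e+00
 -2.18965604e-01  1.63994977e+00  4.95553195e-01]
[[ 0.982 -0.187 -0.001]
 [-0.187 -0.982 -0.   ]
 [-0.001  0.    -1.   ]]
60 28.799999999999997 [0.50107691 0.15922107 0.        ] 0.5257655585595264
75 13.799999999999997 [0.46544515 0.14532883 0.        ] 0.48760604726928003
90 -1.2000000000000028 [0.42743194 0.14113213 0.        ] 0.45012924539085974
turn [  0.    0.  -24.6] shift [-0.1363 -0.4765 -0.0021] clock 9.95
```

move_arm(
  moves=[
    [0,0,-1,-0.01,-0.025,0,0.01],
    [0,0,-3,-0.025,-0.065,0,0.01],
    [0,0,-6,-0.04,-0.105,0,0.01],
    [0,0,-9,-0.056,-0.145,0,0.01],
    [0,0,-12,-0.072,-0.185,0,0.01],
    [0,0,-15,-0.088,-0.225,0,0.01],
    [0,0,-18,-0.104,-0.265,0,0.01],
    [0,0,-20,-0.12,-0.305,0,0.01],
    [0,0,-22,-0.136,-0.345,0,0.01],
    [0,0,-24,-0.15,-0.38,0,0.01],
  ],
)

```text
clock: 11.0
position: [0.433, 0.0547, 0.3782]
ee_rot: [0.993, 0.116, -0.002, 0.0]
ft_force: [0.5, -0.4, -4.9]
grip_width: 0.199
```

move_arm(
  moves=[
    [0,0,-0.6,0.005,-0.035,0,0.01],
    [0,0,-0.6,0.008,-0.06,0,0.01],
    [0,0,-0.6,0.008,-0.075,0.01,0.01],
    [0,0,-0.6,0.008,-0.075,0.04,0.01],
    [0,0,-0.6,0.008,-0.075,0.07,0.01],
    [0,0,-0.6,0.008,-0.075,0.1,0.01],
    [0,0,-0.6,0.008,-0.075,0.11,0.01],
    [0,0,-0.6,0.008,-0.075,0.11,0.01],
  ],
)

```text
clock: 11.8
position: [0.4239, 0.1274, 0.2673]
ee_rot: [0.993, 0.12, -0.003, 0.001]
ft_force: [-0.1, 1.0, -4.7]
grip_width: 0.197
```

```bash
python3 - <<'E'
from h import *
o=manip.get_obs();print(o['position'],o['grip_width']*.0854,o['ft_force'])
r=R.from_quat(o['ee_rot']);M=r.as_matrix();print(M.round(3))
d=np.array([.0008,-.001,.1604]);O=o['position']+r.apply(d)
B=lambda y,z:O+r.apply([0,-y,-z])
p=cams.camera_params('wrist');w=np.ascontiguousarray(cams.camera('wrist')[:,:,::-1]);cv2.imwrite('pics/w6.png',w)
for n,X in(('BU top',B(.1465,.161)),('BL top',B(.1465,.051)),('pinU tip',(.4305,.2876,.184)),('pinL tip',(.4305,.2876,.074))):
    print(n,np.round(X,4),proj(p,X).round(1))
a=w
s=np.ascontiguousarray(cams.camera('side')[:,:,::-1]);cv2.imwrite('pics/s6.png',s)
t=np.ascontiguousarray(cams.camera('top')[:,:,::-1]);cv2.imwrite('pics/t6.png',t)
im=np.zeros((600,800,3),np.uint8);im[:420,:560]=w
im[420:,:400]=cv2.resize(t[180:270,120:320],(400,180));im[300:600,560:800]=cv2.resize(s[60:185,200:300],(240,300),interpolation=cv2.INTER_CUBIC)
cv2.imwrite('pics/c6.png',im)
E
```

```text
[0.42390446 0.12743364 0.26731357] 0.016802635668623042 [-0.12275905  0.9999591  -4.72284472]
[[ 0.971  0.239 -0.005]
 [ 0.239 -0.971 -0.002]
 [-0.006  0.    -1.   ]]
BU top [0.3894 0.2708 0.2679] [290.3 -70. ]
BL top [0.3888 0.2707 0.1579] [287.6  17.9]
pinU tip [0.4305 0.2876 0.184 ] [356.   -6.1]
pinL tip [0.4305 0.2876 0.074 ] [331.4  36.2]
```

View pics/c6.png

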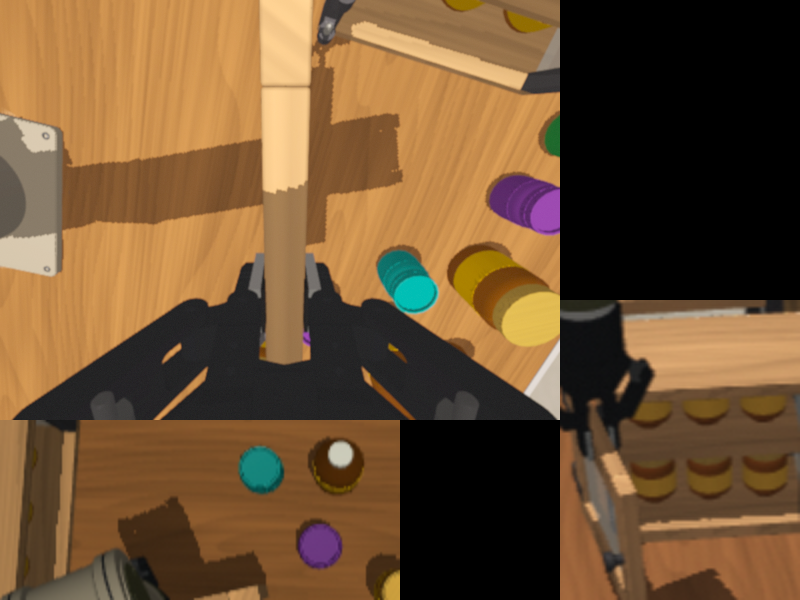

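move_arm(
  moves=[
    [0,0,0,0,0.02,-0.02,0.01],
    [0,0,0,0,0.045,-0.04,0.01],
    [0,0,0,0,0.05,-0.04,0.01],
    [0,0,0,0,0.05,-0.04,0.01],
    [0,0,0,0,0.05,-0.04,0.01],
  ],
)

```text
clock: 12.45
position: [0.4365, 0.0804, 0.3083]
ee_rot: [0.993, 0.121, -0.001, -0.0]
ft_force: [0.1, 1.1, -5.9]
grip_width: 0.196
```

```bash
python3 - <<'E'
from h import *
o=manip.get_obs();print(o['position'],o['ee_rot'])
P={n:cams.camera_params(n) for n in('top','side','wrist')}
I={'top':cv2.imread('pics/top0.png'),'side':cv2.imread('pics/side0.png')}
w=cams.camera('wrist')[:,:,::-1];cv2.imwrite('pics/w7.png',w);I['wrist']=w
pts=[(.4305,.2876,z) for z in(.184,.165,.074,.055)]
im=np.zeros((540,800,3),np.uint8)
S=[('top',8,(125,250),(48,32),(0,0)),('side',6,(205,95),(35,66),(400,0)),('wrist',4,(270,0),(95,62),(0,270))]
for n,k,(u,v),(a,b),(x,y) in S:
    c=cv2.resize(I[n][v:v+b,u:u+a],None,fx=k,fy=k,interpolation=cv2.INTER_CUBIC)
    for X in pts:
        q=proj(P[n],X);print(n,X[2],q.round(1));cv2.circle(c,(int((q[0]-u+.5)*k),int((q[1]-v+.5)*k)),3,(0,0,255),1)
    im[y:y+c.shape[0],x:x+c.shape[1]]=c[:540-y,:800-x]
cv2.imwrite('pics/c7.png',im)
E
```

```text
[0.43653259 0.08040742 0.30826616] [ 9.92639416e-01  1.21102263e-01 -1.02957665e-03 -4.15305012e-04]
top 0.184 [141.3 273.1]
top 0.165 [143.5 272.9]
top 0.074 [153.2 272.1]
top 0.055 [155.  271.9]
side 0.184 [220.  117.4]
side 0.165 [220.6 122.8]
side 0.074 [223.4 147.1]
side 0.055 [224.  151.9]
wrist 0.184 [346.7 -62.2]
wrist 0.165 [341.9 -48.5]
wrist 0.074 [326.6  -4.6]
wrist 0.055 [324.4   1.7]
```

View pics/c7.png

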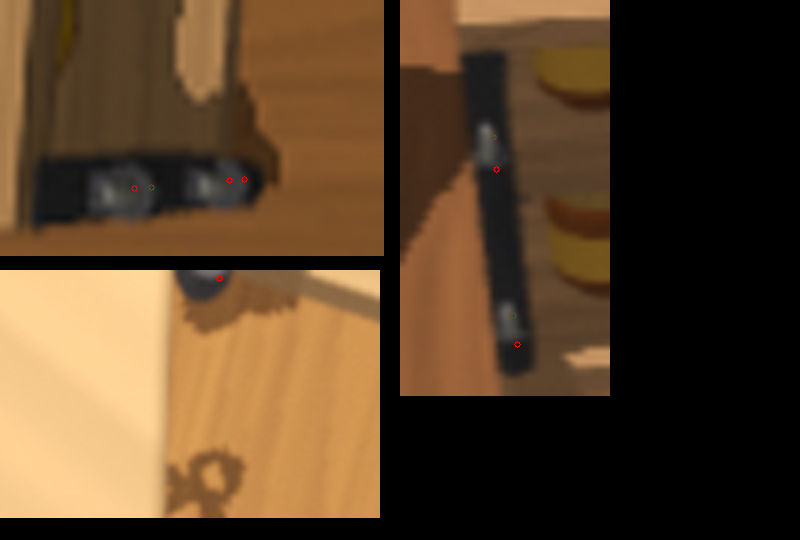

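```bash
python3 - <<'E'
from h import *
T=cams.camera_params('top');S=cams.camera_params('side')
print('top disc U,L',onz(T,(141.1,273.25),.165).round(4),onz(T,(152.6,272.5),.055).round(4))
t=cv2.imread('pics/top0.png').astype(int);s=cv2.imread('pics/side0.png').astype(int)
np.set_printoptions(linewidth=200)
g=t.mean(2).astype(int);print('top u133..158, v268..278');print(g[268:279,133:159])
g=s.mean(2).astype(int);print('side u214..228,v112..126');print(g[112:126,214:228]);print('v140..156 u217..230');print(g[140:157,217:231])
w=cv2.imread('pics/w6.png').astype(int);print('wrist u310..345 step, v0..44')
g=w.mean(2).astype(int);print(g[0:46:2,312:352:2])
E
```

```text
top disc U,L [0.4295 0.2936 0.165 ] [0.4288 0.2943 0.055 ]
top u133..158, v268..278
[[ 57  57  58  57  53  55  56  55  50  46  47  50  49  50  48  49  56  55  55  52  49  45  46  46  46  45]
 [ 40  41  41  40  36  37  38  36  30  29  30  30  30  31  30  32  38  37  37  45  46  38  39  42  46  46]
 [ 23  22  24  22  21  21  33  34  41  28  21  20  21  23  22  28  25  24  26  52  54  44  26  30  38  45]
 [ 23  23  22  34  40  40  52  52  55  50  33  21  21  22  24  38  50  47  37  49  60  57  35  22  28  44]
 [ 24  23  22  46  61  59  50  53  49  60  54  23  21  23  24  40  60  92  65  58  57  61  55  22  23  43]
 [ 23  22  22  50  70  90  63  59  50  58  60  36  23  22  24  46  60 103  84  71  61  61  56  24  26  66]
 [ 24  25  23  49  63 104  82  70  62  57  60  37  24  23  24  44  54  78  73  67  62  61  42  25  53  78]
 [ 24  25  24  56  64  82  76  68  60  59  60  29  25  25  24  32  37  45  63  61  60  59  48  45  75  81]
 [ 23  23  23  42  47  50  61  61  57  59  47  27  45  44  55  55  66  67  76  76  75  74  73  72  81  81]
 [ 22  34  46  45  46  63  73  73  69  68  61  70  76
[... 3276 characters left out ...]
71 106 115 114 115 114 113 112 120]
 [139 137 135  89  63  72 101 105 117 110  84  84 104 113 114 114 115 114 115 118]
 [139 139 133  75  70  69  97 102 103  92  99  96  94  97 105 110 114 114 117 119]
 [138 139 122  67 109  77  81  91  89 106 112 107  96  95  95  96  98 104 108 115]
 [138 138 119  58 103  93  63  64  82 113 111  97  88  93  94  94  95  96  97  99]
 [139 138 123  61  70  90  64  64  93 108  92  85  83  87  85  88  92  95  94  99]
 [139 138 110  62  57  55  54  58  78  70  88  84  83  87  85  86  90  88  88 106]
 [134 129  88  72  59  54  50  49  59  85  92  84  86  87  84  87  90  94  89 132]
 [120 119  82  80  78  72  68  71  85  92  88  89 121 100  91 112 121 135 120 137]]
```

```bash
python3 - <<'E'
from h import *
T=cams.camera_params('top');S=cams.camera_params('side')
print('U tip',tri(T,(138.1,273.7),S,(218.85,115.6)),'L tip',tri(T,(150.4,272.7),S,(222.4,145.4)))
print(onz(T,(138.1,273.7),.183),onz(T,(150.4,272.7),.073))
print(onz(S,(218.85,115.6),.183),onz(S,(222.4,145.4),.073))
# wrist pose at w6 from camera offset in tool frame (fixed)
o=manip.get_obs();p=cams.camera_params('wrist');r=R.from_quat(o['ee_rot'])
off=r.inv().apply(p['xyz']-o['position']);rel=r.inv()*R.from_quat(p['rotation'])
M=np.array([[.971,.239,-.005],[.239,-.971,-.002],[-.006,0,-1]]);r6=R.from_matrix(M)
p6=dict(p);p6['xyz']=np.array([.42390446,.12743364,.26731357])+r6.apply(off);p6['rotation']=(r6*rel).as_quat()
print('w6',onz(p6,(329,25),.074),'check',proj(p6,(.4305,.2876,.074)))
E
```

```text
U tip (array([0.42817299, 0.29491634, 0.18573786]), np.float64(0.0015015959862979184)) L tip (array([0.42818942, 0.29466607, 0.07571603]), np.float64(0.0011607143877954318))
[0.42883935 0.29575804 0.183     ] [0.42869297 0.29542581 0.073     ]
[0.42726084 0.29914561 0.183     ] [0.42746949 0.29833888 0.073     ]
w6 [0.42540167 0.29643463 0.074     ] check [331.35506947  36.13358572]
```

```bash
cat >> h.py <<'E'
PIN=np.array([.4268,.2955,.055])
BL=np.array([0,-.1475,.1314])
def goal(h,back=0,yaw=13.9,pin=PIN):
    Rt=doorT(yaw,0); return np.r_[pin[:2],pin[2]+h]-Rt.apply(BL+[back,0,0]),Rt
E
python3 - <<'E'
from h import *
for h,b in((.08,.035),(.029,.035),(.029,0),(0,0)): g=goal(h,b);print(g[0].round(4));go(*g)
E
```

```text
[0.4283 0.1439 0.2664]
turn [-0.   0.1  0. ] shift [ 0.0075 -0.0634  0.0416] clock 12.5
[0.4283 0.1439 0.2154]
turn [-0.   0.1  0. ] shift [ 0.0076 -0.0634  0.0926] clock 12.5
[0.4622 0.1523 0.2154]
turn [-0.   0.1  0. ] shift [ 0.0426 -0.0634  0.0925] clock 12.5
[0.4622 0.1523 0.1864]
turn [-0.   0.1  0. ] shift [ 0.0427 -0.0633  0.1215] clock 12.5
```

move_arm(
  moves=[
    [0,0.1,0,0.004,-0.03,0.01,0.01],
    [0,0.1,0,0.0076,-0.06,0.03,0.01],
    [0,0.1,0,0.0076,-0.0634,0.06,0.01],
    [0,0.1,0,0.0076,-0.0634,0.085,0.01],
    [0,0.1,0,0.0076,-0.0634,0.0925,0.01],
    [0,0.1,0,0.0076,-0.0634,0.0925,0.01],
    [0,0.1,0,0.0076,-0.0634,0.0925,0.01],
  ],
)

```text
clock: 13.2
position: [0.4292, 0.1434, 0.2169]
ee_rot: [0.993, 0.121, 0.0, -0.001]
ft_force: [-0.4, 0.1, -5.4]
grip_width: 0.197
```

```bash
python3 - <<'E'
from h import *
o=manip.get_obs();r=R.from_quat(o['ee_rot']);print(o['position'],o['ft_force'])
go(*goal(.029,0))
I={n:np.ascontiguousarray(cams.camera(n)[:,:,::-1]) for n in('top','side','wrist')}
im=np.zeros((600,800,3),np.uint8)
S=[('top',6,(110,240),(70,50),(0,0)),('side',6,(190,95),(60,70),(430,0)),('wrist',2,(200,0),(160,120),(0,310))]
for n,k,(u,v),(a,b),(x,y) in S:
    cv2.imwrite(f'pics/{n}8.png',I[n]);P=cams.camera_params(n)
    c=cv2.resize(I[n][v:v+b,u:u+a],None,fx=k,fy=k,interpolation=cv2.INTER_CUBIC)
    B=o['position']+r.apply(BL)
    for X,col in((B+[0,0,.022],(0,0,255)),(B+[0,0,.132],(0,0,255)),((*PIN[:2],.074),(255,255,0)),((*PIN[:2],.184),(255,255,0))):
        q=proj(P,X);print(n,np.round(X,3),q.round(1));cv2.circle(c,(int((q[0]-u+.5)*k),int((q[1]-v+.5)*k)),3,col,1)
    c=c[:600-y,:800-x];im[y:y+c.shape[0],x:x+c.shape[1]]=c
cv2.imwrite('pics/c8.png',im)
E
```

```text
[0.42921989 0.14338987 0.21686572] [-0.44053658  0.13366191 -5.44363317]
turn [-0.1 -0.1 -0. ] shift [ 0.0342 -0.0007  0.0015] clock 13.2
top [0.394 0.287 0.108] [149.5 286.2]
top [0.394 0.287 0.218] [136.8 288.7]
top [0.427 0.296 0.074] [150.2 273.4]
top [0.427 0.296 0.184] [138.  274.5]
side [0.394 0.287 0.108] [210.6 139.4]
side [0.394 0.287 0.218] [206.3 108.7]
side [0.427 0.296 0.074] [222.2 145.7]
side [0.427 0.296 0.184] [218.7 116. ]
wrist [0.394 0.287 0.108] [286.2  17.7]
wrist [0.394 0.287 0.218] [288.2 -70.7]
wrist [0.427 0.296 0.074] [325.7  29.2]
wrist [0.427 0.296 0.184] [355.7 -31.8]
```

View pics/c8.png

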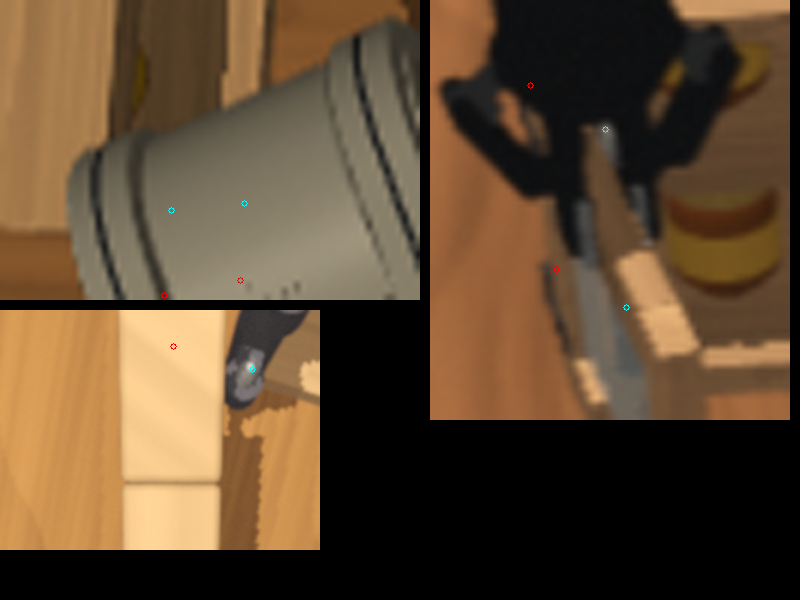

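move_arm(
  moves=[
    [0,0,0,0.01,-0.0007,0,0.01],
    [0,0,0,0.02,-0.0007,0,0.01],
    [0,0,0,0.028,-0.0007,0,0.01],
    [0,0,0,0.0342,-0.0007,0,0.01],
    [0,0,0,0.0342,-0.0007,0,0.01],
    [0,0,0,0.0342,-0.0007,0,0.01],
  ],
)

```text
clock: 13.95
position: [0.4617, 0.1518, 0.2155]
ee_rot: [0.993, 0.121, -0.0, -0.0]
ft_force: [-0.2, 0.1, -6.0]
grip_width: 0.2
```

```bash
python3 - <<'E'
from h import *
o=manip.get_obs();print(o['position'],o['ft_force'],o['torque'],o['grip_width'])
go(*goal(.029,0));go(*goal(.012,0))
p=cams.camera_params('wrist');print(proj(p,(*PIN[:2],.074)),proj(p,(*PIN[:2],.184)))
E
```

```text
[0.46169803 0.15183594 0.21547829] [-0.205699   0.0571021 -6.0149389] [-0.01188565 -0.02353771  0.03680957] 0.1997110283331114
turn [-0.   0.1 -0. ] shift [ 0.0006 -0.0003  0.0001] clock 13.95
turn [-0.   0.1 -0. ] shift [ 0.0007 -0.0003  0.0171] clock 13.95
[287.06341642  29.26473786] [288.62671611 -31.9838627 ]
```

move_arm(
  moves=[
    [0,0,0,0.0005,-0.0003,0.003,0.01],
    [0,0,0,0.0005,-0.0003,0.006,0.01],
    [0,0,0,0.0005,-0.0003,0.009,0.01],
    [0,0,0,0.0005,-0.0003,0.011,0.01],
    [0,0,0,0.0005,-0.0003,0.013,0.01],
    [0,0,0,0.0005,-0.0003,0.014,0.01],
    [0,0,0,0.0005,-0.0003,0.015,0.01],
    [0,0,0,0.0005,-0.0003,0.015,0.01],
  ],
)

```text
clock: 14.75
position: [0.4621, 0.1523, 0.2006]
ee_rot: [0.993, 0.121, -0.0, -0.0]
ft_force: [0.2, -0.3, -5.2]
grip_width: 0.203
```

move_arm(
  moves=[
    [0,0,0,0,0,0.001,0.01],
    [0,0,0,0,0,0.002,0.01],
    [0,0,0,0,0,0.003,0.01],
    [0,0,0,0,0,0.004,0.01],
    [0,0,0,0,0,0.005,0.01],
    [0,0,0,0,0,0.006,0.01],
    [0,0,0,0,0,0.006,0.01],
  ],
)

```text
clock: 15.45
position: [0.4621, 0.1523, 0.1945]
ee_rot: [0.993, 0.121, -0.0, -0.0]
ft_force: [0.0, -0.2, -5.0]
grip_width: 0.197
```

```bash
python3 - <<'E'
from h import *
o=manip.get_obs();print(o['position'],o['ft_force'],o['torque'],o['grip_width'])
go(*goal(0,0))
E
```

```text
[0.46208391 0.15233249 0.19454282] [ 4.28615654e-03 -2.47707922e-01 -4.99116612e+00] [-0.05322684 -0.02583126  0.01310052] 0.1971665366858412
turn [-0.  0. -0.] shift [0.0001 0.0001 0.0081] clock 15.45
```

move_arm(
  moves=[
    [0,0,0,0,0,0.001,0.01],
    [0,0,0,0,0,0.002,0.01],
    [0,0,0,0,0,0.003,0.01],
    [0,0,0,0,0,0.004,0.01],
    [0,0,0,0,0,0.005,0.01],
    [0,0,0,0,0,0.006,0.01],
    [0,0,0,0,0,0.007,0.01],
    [0,0,0,0,0,0.0075,0.01],
    [0,0,0,0,0,0.0075,0.01],
  ],
)

```text
clock: 16.35
position: [0.4621, 0.1524, 0.1871]
ee_rot: [0.993, 0.121, -0.0, -0.0]
ft_force: [-0.2, 0.8, -5.7]
grip_width: 0.197
```

move_arm(
  moves=[
    [0,0,0,0,0,0.0005,0.01],
    [0,0,0,0,0,0.001,0.01],
    [0,0,0,0,0,0.0015,0.01],
    [0,0,0,0,0,0.0015,0.01],
  ],
)

```text
clock: 16.75
position: [0.4622, 0.1523, 0.1858]
ee_rot: [0.993, 0.121, -0.0, -0.0]
ft_force: [-0.3, -0.7, -3.5]
grip_width: 0.196
```

move_arm(
  moves=[
    [0,0,0,0,0,0.0005,0.01],
    [0,0,0,0,0,0.001,0.01],
    [0,0,0,0,0,0.001,0.01],
  ],
)

```text
clock: 17.05
position: [0.4626, 0.1521, 0.1852]
ee_rot: [0.993, 0.121, 0.0, -0.0]
ft_force: [0.5, -3.7, 3.4]
grip_width: 0.199
```

move_arm(
  moves=[
    [0,0,0,0,0,-0.0005,0.02],
    [0,0,0,0,0,-0.0005,0.03],
    [0,0,0,0,0,-0.0005,0.05],
    [0,0,0,0,0,-0.0005,0.05],
    [0,0,0,0,0,-0.0005,0.05],
    [0,0,0,0,0,-0.02,0.05],
    [0,0,0,0,0,-0.04,0.05],
    [0,0,0,0,0,-0.06,0.05],
    [0,0,0,0,0,-0.08,0.0],
    [0,0,0,0,0,-0.08,0.0],
  ],
)

```text
clock: 18.05
position: [0.4633, 0.1528, 0.2673]
ee_rot: [0.993, 0.121, 0.002, -0.001]
ft_force: [-0.4, 0.6, -1.0]
grip_width: 0.255
```

```bash
cat >> h.py <<'E'
def push(yaw,z=.17,off=-.026,y=-.08):
    Rt=doorT(yaw,0); return np.r_[PIN[:2],z]-Rt.apply([-off,-.1465+y,0]),Rt
E
python3 - <<'E'
from h import *
o=manip.get_obs();print(o['position'],o['ft_force'],o['grip_width'])
w=cams.camera('wrist')[:,:,::-1];cv2.imwrite('pics/w9.png',w)
r=R.from_quat(o['ee_rot']);p=cams.camera_params('wrist')
# hung door at yaw 13.9: expected top-edge corner pixels, then measured wood edges per row
Rt=doorT(13.9,0);D=lambda x,y,z:np.r_[PIN[:2],.026+z]+Rt.apply([x,.1465-y,0])
for y in(.1215,.06,0):print(y,[proj(p,D(x,y,.19)).round(1) for x in(-.009,.009)])
print('barrel top',proj(p,D(0,.1465,.161)))
h=cv2.cvtColor(w,cv2.COLOR_BGR2GRAY)
for v in range(4,240,20):
    g=np.gradient(cv2.GaussianBlur(h,(3,3),0)[v].astype(float));k=np.argsort(-abs(g[230:340]))[:6]+230;print(v,sorted(k))
for yaw,off,z in((13.9,-.05,.27),(13.9,-.05,.17),(13.9,-.026,.17),(83,-.026,.17)):g=push(yaw,z,off);print(g[0].round(3));go(*g)
E
```

```text
[0.46329298 0.15279459 0.26727587] [-0.40618859  0.59539637 -0.96331634] 0.2547187824215283
0.1215 [array([270.3,  36.2]), array([301.4,  36.2])]
0.06 [array([271.8, 144.6]), array([299.7, 144.6])]
0 [array([273. , 231.1]), array([298.4, 231. ])]
barrel top [285.59449687   3.60302982]
4 [np.int64(278), np.int64(279), np.int64(280), np.int64(285), np.int64(286), np.int64(287)]
24 [np.int64(271), np.int64(272), np.int64(273), np.int64(279), np.int64(287), np.int64(299)]
44 [np.int64(268), np.int64(269), np.int64(297), np.int64(298), np.int64(312), np.int64(313)]
64 [np.int64(269), np.int64(297), np.int64(304), np.int64(305), np.int64(310), np.int64(311)]
84 [np.int64(269), np.int64(270), np.int64(296), np.int64(297), np.int64(298), np.int64(318)]
104 [np.int64(296), np.int64(297), np.int64(298), np.int64(316), np.int64(317), np.int64(318)]
124 [np.int64(269), np.int64(270), np.int64(296), np.int64(297), np.int64(298), np.int64(317)]
144 [np.int64(268), np.int64(269), np.int64(270), np.int64(295), np.int64(296), np.int64(297)]
164 [np.int64(269), np.int64(270), np.int64(271), np.int64(295), np.int64(296), np.int64(297)]
184 [np.int64(269), np.int64(270), np.int64(271), np.int64(295), np.int64(296), np.int64(297)]
204 [np.int64(295), np.int64(296), np.int64(313), np.int64(314), np.int64(315), np.int64(316)]
224 [np.int64(270), np.int64(295), np.int64(296), np.int64(312), np.int64(313), np.int64(314)]
[0.433 0.064 0.27 ]
turn [-0.1 -0.1 -0. ] shift [-0.0505  0.0791 -0.0046] clock 18.1
[0.433 0.064 0.17 ]
turn [-0.1 -0.1 -0. ] shift [-0.0507  0.0792  0.0954] clock 18.1
[0.456 0.069 0.17 ]
turn [-0.1 -0.1 -0. ] shift [-0.0267  0.0792  0.0955] clock 18.1
[0.648 0.242 0.17 ]
turn [  0.   -0.1 -69.1] shift [ 0.2016 -0.0423  0.0961] clock 18.1
```

move_arm(
  moves=[
    [0,0,0,-0.02,0.035,-0.005,0],
    [0,0,0,-0.05,0.079,-0.005,0],
    [0,0,0,-0.055,0.079,-0.005,0],
    [0,0,0,-0.055,0.079,0.03,0],
    [0,0,0,-0.055,0.079,0.07,0],
    [0,0,0,-0.055,0.079,0.095,0],
    [0,0,0,-0.045,0.079,0.095,0],
    [0,0,0,-0.035,0.079,0.095,0],
    [0,0,0,-0.028,0.079,0.095,0],
    [0,0,0,-0.028,0.079,0.095,0],
  ],
)

```text
clock: 19.1
position: [0.4556, 0.0695, 0.1708]
ee_rot: [0.993, 0.121, 0.001, -0.0]
ft_force: [0.1, 0.0, -0.1]
grip_width: -0.0
```

```bash
python3 - <<'E'
from h import *
o=manip.get_obs();print(o['position'],o['ft_force'],o['grip_width'])
for yaw in np.arange(20,70,5.5):go(*push(yaw))
E
```

```text
[0.45564993 0.06950741 0.17079023] [ 0.14177838  0.0102112  -0.05837616] -0.00016624836225145173
turn [-0.  -0.1 -6.1] shift [0.0245 0.0017 0.0008] clock 19.1
turn [ -0.   -0.1 -11.6] shift [0.0464 0.0008 0.0009] clock 19.1
turn [ -0.   -0.1 -17.1] shift [ 0.068  -0.0022  0.0009] clock 19.1
turn [ -0.   -0.1 -22.6] shift [ 0.0893 -0.0072  0.0009] clock 19.1
turn [ -0.   -0.1 -28.1] shift [ 0.11   -0.0143  0.001 ] clock 19.1
turn [  0.   -0.1 -33.6] shift [ 0.13   -0.0233  0.001 ] clock 19.1
turn [  0.   -0.1 -39.1] shift [ 0.1489 -0.0342  0.0011] clock 19.1
turn [  0.   -0.1 -44.6] shift [ 0.1668 -0.0468  0.0011] clock 19.1
turn [  0.   -0.1 -50.1] shift [ 0.1834 -0.0611  0.0011] clock 19.1
turn [  0.   -0.1 -55.6] shift [ 0.1985 -0.0769  0.0012] clock 19.1
```

move_arm(
  moves=[
    [0,0,-3,0.012,0.001,0,0],
    [0,0,-6.1,0.0245,0.0017,0,0],
    [0,0,-11.6,0.0464,0.001,0,0],
    [0,0,-17.1,0.068,-0.002,0,0],
    [0,0,-22.6,0.089,-0.007,0,0],
    [0,0,-28.1,0.11,-0.014,0,0],
    [0,0,-33.6,0.13,-0.023,0,0],
    [0,0,-39.1,0.149,-0.034,0,0],
    [0,0,-42,0.158,-0.041,0,0],
    [0,0,-44.6,0.167,-0.047,0,0],
  ],
)

```text
clock: 20.1
position: [0.6055, 0.1556, 0.1703]
ee_rot: [0.872, 0.49, 0.0, -0.0]
ft_force: [-0.5, -0.1, 0.6]
grip_width: 0.005
```

```bash
python3 - <<'E'
from h import *
o=manip.get_obs();print(o['position'],o['ft_force'],o['ee_rot'])
for yaw in (62,66,70,74,77,80,82,84,86,88.8):go(*push(yaw))
E
```

```text
[0.60552672 0.15555326 0.17034036] [-0.48556516 -0.09086484  0.57122038] [ 8.71953637e-01  4.89588173e-01  4.08275252e-04 -3.28564748e-04]
turn [-0.  -0.1 -3.4] shift [0.0138 0.0022 0.0004] clock 20.1
turn [-0.  -0.1 -7.4] shift [0.0297 0.0025 0.0004] clock 20.1
turn [ -0.   -0.1 -11.4] shift [0.0456 0.0017 0.0004] clock 20.1
turn [ -0.   -0.1 -15.4] shift [ 0.0614 -0.0002  0.0004] clock 20.1
turn [ -0.   -0.1 -18.4] shift [ 0.0732 -0.0023  0.0004] clock 20.1
turn [  0.   -0.1 -21.4] shift [ 0.0848 -0.0051  0.0004] clock 20.1
turn [  0.   -0.1 -23.4] shift [ 0.0924 -0.0072  0.0004] clock 20.1
turn [  0.   -0.1 -25.4] shift [ 0.1    -0.0097  0.0004] clock 20.1
turn [  0.   -0.1 -27.4] shift [ 0.1075 -0.0124  0.0005] clock 20.1
turn [  0.   -0.1 -30.2] shift [ 0.1178 -0.0166  0.0005] clock 20.1
```

move_arm(
  moves=[
    [0,0,-3.4,0.0138,0.0022,0,0],
    [0,0,-7.4,0.0297,0.0025,0,0],
    [0,0,-11.4,0.0456,0.0017,0,0],
    [0,0,-15.4,0.0614,0,0,0],
    [0,0,-18.4,0.0732,-0.0023,0,0],
    [0,0,-21.4,0.0848,-0.005,0,0],
    [0,0,-23.4,0.0924,-0.0072,0,0],
    [0,0,-24.5,0.0965,-0.0085,0,0],
    [0,0,-24.5,0.0965,-0.0085,0,0],
  ],
)

```text
clock: 21.0
position: [0.648, 0.2418, 0.1699]
ee_rot: [0.749, 0.663, 0.0, -0.0]
ft_force: [-0.4, 0.7, 0.3]
grip_width: 0.0
```

```bash
python3 - <<'E'
from h import *
o=manip.get_obs();print(o['position'],o['ft_force'],o['ee_rot'])
cv2.imwrite('pics/s10.png',cams.camera('side')[:,:,::-1])
w=cams.camera('wrist')[:,:,::-1];cv2.imwrite('pics/w10.png',w);p=cams.camera_params('wrist')
def D(yaw,x,y,z):return np.r_[PIN[:2],.026+z]+doorT(yaw,0).apply([x,.1465-y,0])
for yaw in(80,83,86,88.8):print(yaw,[[proj(p,D(yaw,x,y,.19)).round(0) for x in(-.009,.009)] for y in(.06,0,-.06)])
g=cv2.GaussianBlur(cv2.cvtColor(w,cv2.COLOR_BGR2GRAY),(3,3),0).astype(float)
for v in(100,140,180,220,240):
    d=abs(np.gradient(g[v]));print(v,[u for u in range(200,380) if d[u]>12 and d[u]==d[u-2:u+3].max()])
for yaw,off in((86,-.026),(88,-.026),(88.8,-.026),(88.8,-.022)):go(*push(yaw,off=off))
E
```

```text
[0.64798748 0.24181505 0.16987551] [-0.40926999  0.74751894  0.3314097 ] [ 7.48914663e-01  6.62666311e-01  1.86471358e-04 -3.91016825e-04]
80 [[array([ 342., -134.]), array([ 414., -129.])], [array([321., 117.]), array([378., 120.])], [array([307., 284.]), array([354., 286.])]]
83 [[array([ 360., -131.]), array([ 432., -131.])], [array([345., 119.]), array([402., 119.])], [array([335., 285.]), array([383., 285.])]]
86 [[array([ 378., -129.]), array([ 450., -135.])], [array([370., 120.]), array([427., 117.])], [array([364., 286.]), array([412., 283.])]]
88.8 [[array([ 395., -129.]), array([ 468., -139.])], [array([392., 120.]), array([450., 113.])], [array([391., 285.]), array([439., 281.])]]
100 [298, 308, 316, 350]
140 [215, 347]
180 [239, 240, 365]
220 [253]
240 [275]
turn [-0.  -0.  -3.1] shift [ 0.0133  0.0013 -0.0001] clock 21.1
turn [-0.  -0.  -5.1] shift [ 0.0212  0.0016 -0.0001] clock 21.1
turn [-0.  -0.  -5.9] shift [ 0.0244  0.0017 -0.0001] clock 21.1
turn [-0.  -0.  -5.9] shift [ 0.0284  0.0013 -0.0001] clock 21.1
```

move_arm(
  moves=[
    [0,0,-1,0.005,0.0005,0,0],
    [0,0,-2,0.009,0.001,0,0],
    [0,0,-3.1,0.0133,0.0013,0,0],
    [0,0,-4.1,0.017,0.0015,0,0],
    [0,0,-5.1,0.0205,0.0016,0,0],
    [0,0,-5.9,0.0225,0.0016,0,0],
    [0,0,-5.9,0.0235,0.0016,0,0],
    [0,0,-5.9,0.0235,0.0016,0,0],
  ],
)

```text
clock: 21.9
position: [0.6537, 0.2566, 0.1704]
ee_rot: [0.716, 0.698, -0.003, 0.002]
ft_force: [-7.9, -23.6, 10.5]
grip_width: 0.0
```

```bash
python3 - <<'E'
from h import *
o=manip.get_obs();print(o['position'],o['ft_force'],o['ee_rot'])
p=cams.camera_params('wrist');w=cams.camera('wrist')[:,:,::-1];cv2.imwrite('pics/w11.png',w)
def D(yaw,x,y,z):return np.r_[PIN[:2],.026+z]+doorT(yaw,0).apply([x,.1465-y,0])
for yaw in(83,86,88.8):print(yaw,[[proj(p,D(yaw,x,y,.19)).round(0) for x in(-.009,.009)] for y in(0,-.03)])
h=cv2.cvtColor(w,cv2.COLOR_BGR2HSV)
for v in(100,125,150,180):print(v,[tuple(w[v,u]) for u in range(300,410,6)])
E
```

```text
[0.65365446 0.25658148 0.17041531] [ -7.91333937 -23.64743137  10.51823459] [ 0.71616333  0.69792088 -0.00322283  0.00247648]
83 [[array([317., 109.]), array([374., 115.])], [array([306., 201.]), array([358., 206.])]]
86 [[array([342., 113.]), array([399., 115.])], [array([333., 204.]), array([384., 206.])]]
88.8 [[array([364., 115.]), array([422., 114.])], [array([357., 206.]), array([410., 206.])]]
100 [(np.uint8(51), np.uint8(90), np.uint8(135)), (np.uint8(81), np.uint8(144), np.uint8(203)), (np.uint8(109), np.uint8(162), np.uint8(206)), (np.uint8(157), np.uint8(219), np.uint8(255)), (np.uint8(134), np.uint8(149), np.uint8(162)), (np.uint8(135), np.uint8(148), np.uint8(163)), (np.uint8(133), np.uint8(149), np.uint8(165)), (np.uint8(80), np.uint8(121), np.uint8(157)), (np.uint8(83), np.uint8(126), np.uint8(163)), (np.uint8(86), np.uint8(128), np.uint8(167)), (np.uint8(144), np.uint8(206), np.uint8(250)), (np.uint8(149), np.uint8(211), np.uint8(255)), (np.uint8(154), np.uint8(215), np.uint8(255)), (np.uint8(152), np.uint8(213), np.uint8(255)), (np.uint8(147), np.uint8(209), np.uint8
[... 2156 characters left out ...]
4)), (np.uint8(133), np.uint8(147), np.uint8(162)), (np.uint8(123), np.uint8(138), np.uint8(154)), (np.uint8(73), np.uint8(109), np.uint8(143)), (np.uint8(75), np.uint8(111), np.uint8(146)), (np.uint8(80), np.uint8(121), np.uint8(158)), (np.uint8(87), np.uint8(131), np.uint8(170)), (np.uint8(89), np.uint8(136), np.uint8(175)), (np.uint8(92), np.uint8(136), np.uint8(176)), (np.uint8(88), np.uint8(133), np.uint8(173)), (np.uint8(143), np.uint8(204), np.uint8(248)), (np.uint8(141), np.uint8(202), np.uint8(246)), (np.uint8(143), np.uint8(203), np.uint8(248)), (np.uint8(133), np.uint8(193), np.uint8(238)), (np.uint8(83), np.uint8(126), np.uint8(166)), (np.uint8(86), np.uint8(129), np.uint8(168))]
```

move_arm(
  moves=[
    [0,0,0,-0.01,0,0,0],
    [0,0,0,-0.03,0,0,0],
    [0,0,0,-0.05,0,-0.03,0],
    [0,0,0,-0.06,0,-0.07,0],
    [0,0,0,-0.06,0,-0.11,0],
    [0,0,0,-0.08,0.0,-0.14,0],
    [0,0,0,-0.12,0.0,-0.15,0],
    [0,0,0,-0.12,0.0,-0.15,0],
    [0,0,0,-0.12,0.0,-0.15,0],
  ],
)

```text
clock: 22.85
position: [0.6503, 0.1426, 0.3199]
ee_rot: [0.715, 0.699, 0.0, -0.0]
ft_force: [-0.2, 0.6, -0.0]
grip_width: -0.002
```

```bash
python3 - <<'E'
from h import *
o=manip.get_obs();print(o['position'],o['ft_force'])
np.set_printoptions(linewidth=220)
def D(yaw,x,y,z):return np.r_[PIN[:2],.026+z]+doorT(yaw,0).apply([x,.1465-y,0])
pics={n:np.ascontiguousarray(cams.camera(n)[:,:,::-1]) for n in('top','side','wrist')}
for n in pics:
    cv2.imwrite(f'pics/{n}12.png',pics[n]);p=cams.camera_params(n)
    for yaw in(86,88.8):print(n,yaw,{y:[proj(p,D(yaw,x,y,.19)).round(1).tolist() for x in(-.009,.009)] for y in(.1215,0,-.1215)})
g=cv2.cvtColor(pics['top'],cv2.COLOR_BGR2GRAY);g0=cv2.cvtColor(cv2.imread('pics/top0.png'),cv2.COLOR_BGR2GRAY)
for v in(172,190,210,230,250,264):print(v,'now',g[v,122:170],'\n    was',g0[v,122:170])
E
```

```text
[0.65025795 0.14263901 0.31992476] [-0.22172745  0.61549895 -0.00847719]
top 86 {0.1215: [[138.9, 264.9], [131.5, 264.3]], 0: [[144.4, 215.4], [137.2, 214.8]], -0.1215: [[149.9, 166.8], [142.7, 166.2]]}
top 88.8 {0.1215: [[138.4, 264.7], [131.0, 264.4]], 0: [[141.6, 215.0], [134.3, 214.8]], -0.1215: [[144.6, 166.4], [137.4, 166.1]]}
side 86 {0.1215: [[226.0, 108.1], [226.2, 104.8]], 0: [[267.5, 106.8], [267.3, 103.5]], -0.1215: [[308.7, 105.5], [308.1, 102.2]]}
side 88.8 {0.1215: [[226.2, 107.9], [226.1, 104.6]], 0: [[267.5, 105.5], [267.0, 102.2]], -0.1215: [[308.3, 103.1], [307.4, 99.9]]}
wrist 86 {0.1215: [[487.9, -73.6], [514.4, -71.9]], 0: [[447.4, 116.4], [469.7, 117.6]], -0.1215: [[418.1, 253.9], [437.3, 254.8]]}
wrist 88.8 {0.1215: [[489.6, -72.7], [516.4, -72.6]], 0: [[456.2, 117.3], [478.7, 117.3]], -0.1215: [[432.1, 254.6], [451.5, 254.7]]}
172 now [ 50  90 137 137 137 136 143 107  54  84 110 113 114 116 118 119 120 120 122 122 123 124 124 126 128 128 128 129 129 130 130 131 132 133 132 130 129 128 127 126 125 123 123 121 120 119 118 117] 
    was [132 130 133 133 136 137 
[... 1493 characters left out ...]
110 112 115 115 117 118 119 120 121 122 122 123 124 125 128 129 129 130 133 135 137 137 138] 
    was [131 130 132 136 126 132 117  61  59  57  52  56  47  63  64  63  64  67  67  65  62  61  61  66  67  65 129 129 125 130 135  98  58  84  95  95  95  95  95  94  95  95  95  95  95  96  95  95]
264 now [127 129 132 123 127 112  53  56  54  49  66  61  60  61  58  65  69  78  57  49  61  87  92  97 100 104 106 109 111 113 115 116 118 118 120 121 122 122 123 123 124 125 128 129 129 132 134 137] 
    was [132 134 137 128 132 115  55  58  56  52  68  64  61  64  62  62  66  66  65  66  62  60  65  65  64  64  65  68  66  66  59  53  49  48  48  93  93  91  90  91  92  91  92  92  92  92  92  92]
```

move_arm(
  moves=[
    [0,0,0,-0.04,0,0,0],
    [0,0,0,-0.08,0,0,0],
    [0,0,0,-0.12,0,0,0],
    [0,0,0,-0.16,0,0,0],
    [0,0,0,-0.2,0,0,0],
    [0,0,0,-0.23,0,0,0],
    [0,0,0,-0.23,0,0,0],
  ],
)

```text
clock: 23.7
position: [0.6449, -0.0907, 0.3189]
ee_rot: [0.716, 0.698, -0.001, 0.0]
ft_force: [0.8, -0.5, 0.9]
grip_width: 0.001
```

```bash
python3 - <<'E'
from h import *
np.set_printoptions(linewidth=220)
o=manip.get_obs();print(o['position'])
t=cams.camera('top')[:,:,::-1];s=cams.camera('side')[:,:,::-1];cv2.imwrite('pics/t13.png',t);cv2.imwrite('pics/s13.png',s)
g=cv2.cvtColor(t,cv2.COLOR_BGR2GRAY)
for v in(164,168,172,180,190,210,230,250,258,262,264,266,268,270,272,274):print(v,g[v,122:164])
print('top outlines: u-range of moved pixels vs start')
g=cv2.cvtColor(s,cv2.COLOR_BGR2GRAY)
print('side cols, rows 90..125')
for u in(230,250,267,285,300,305):print(u,g[88:128,u])
E
```

```text
[ 0.64491047 -0.09065368  0.31890516]
164 [131 126 124 126 125 135 132 121 111 109 106 108 110  67  77  84  90  90  90  90  90  89  90  90  89  89  89  90  89  89  89  89  89  89  89  88  89  88  89  89  88  88]
168 [129 125 125 127 129 131 127 120 117 112 111 117 119  53  49  33  22  22  22  28  36  66  69  69  68  71 138 133 129 128 130 132 131  62  78  84  89  89  90  89  89  89]
172 [126 124 127 127 130 130 128 119 116 111 112 119 102  54  50  23  23  22  22  23  21  22  22  22  23 104 135 129 128 132 136 138  72  61  60  60  61  61  67  77  44  44]
180 [125 128 127 127 132 128 125 121 112 109 117 116  49  51  58  51  76  77  71  64  51  20  20  19 114 119 118 137 148 122 125  65  64  63  62  61  60  60  61  61  61  54]
190 [126 128 126 130 130 126 122 112 111 116 122  69  49  56  52  60  64  63  65  64  57  58  95 122 122 126 131 131 128  76  51  58  57  81  93  86  69  75  67  70  70  70]
210 [127 125 130 128 123 124 116 115 122 110  51  55  58  54  66  64  63  64  61 119 124 124 129 135 135 131  61  59  59  57  84  94  93  84  70  70  67  73  73  72 101 134]
230 [126 132 124 1
[... 2048 characters left out ...]
 94  83  88  91  88  87  88  89  92  94 102 104 104 103 102 104 103 105 106]
267 [161 157 159 163 165 162 159 149  97  81  77  81  82  82  84  84  86 109 160 175 169  93  79  87  91  90  87  86  87  90  93 102 103 104 104 104 104 104 101  88]
285 [159 163 165 166 161 151 148 105  82  73  72  75  82  88  89  88  87  91 153 168 159  90  79  84  89  88  85  84  84  86  92 103 104 104 106 105 105 105 103  93]
300 [102 102 100  77  69  67  61  41  38  37  34  29  31  38  39  42  62  92 179 184 176 109  94  93  93  93  91  90  90  90  90  90  90  90  90  91  91  92  91  91]
305 [18 16 15 16 14 15 16 15 15 15 16 16 16 15 16 15 16 15 14 17 31 60 85 88 88 89 88 90 90 90 90 89 91 91 90 91 91 91 91 91]
```

```bash
python3 - <<'E'
from h import *
T=cams.camera_params('top')
A=onz(T,(151.2,168),.216);B=onz(T,(136.3,262),.216);d=B-A;print(A,B,'door yaw now',np.degrees(np.arctan2(d[1],d[0]))-90)
for z,off in((.27,-.08),(.185,-.08),(.185,-.05)):
    g=push(88.5,z=z,off=off,y=-.095);print(g[0].round(3));go(*g)
E
```

```text
[0.6906083  0.26439688 0.216     ] [0.4580453 0.2913702 0.216    ] door yaw now 83.38423297577575
[0.666 0.209 0.27 ]
turn [-0.1 -0.1  0.4] shift [0.2947 0.0148 0.0491] clock 23.8
[0.666 0.209 0.185]
turn [-0.1 -0.1  0.4] shift [0.2946 0.0149 0.1341] clock 23.8
[0.667 0.239 0.185]
turn [-0.1 -0.1  0.4] shift [0.3246 0.0151 0.1341] clock 23.8
```

move_arm(
  moves=[
    [0,0,0,0.045,0.003,0,0],
    [0,0,0,0.09,0.006,0,0],
    [0,0,0,0.135,0.009,0,0],
    [0,0,0,0.18,0.012,0.01,0],
    [0,0,0,0.225,0.015,0.03,0],
    [0,0,0,0.265,0.015,0.05,0],
    [0,0,0,0.282,0.015,0.085,0],
    [0,0,0,0.285,0.015,0.12,0],
    [0,0,0,0.285,0.015,0.134,0],
    [0,0,0,0.285,0.015,0.134,0],
  ],
)

```text
clock: 24.8
position: [0.6647, 0.1999, 0.1833]
ee_rot: [0.713, 0.701, -0.002, -0.001]
ft_force: [-0.2, -0.1, 0.5]
grip_width: -0.0
```

move_arm(
  moves=[
    [0,0,0,0.008,0,0,0],
    [0,0,0,0.016,0,0,0],
    [0,0,0,0.022,0,0,0],
    [0,0,0,0.028,0,0,0],
    [0,0,0,0.034,0,0,0],
    [0,0,0,0.04,0,0,0],
    [0,0,0,0.043,0,0,0],
    [0,0,0,0.043,0,0,0],
  ],
)

```text
clock: 25.6
position: [0.6669, 0.2428, 0.1855]
ee_rot: [0.714, 0.7, 0.0, -0.0]
ft_force: [0.1, -0.5, 0.3]
grip_width: -0.003
```

```bash
python3 - <<'E'
from h import *
np.set_printoptions(linewidth=220)
o=manip.get_obs();print(o['position'],o['ft_force'])
t=cams.camera('top')[:,:,::-1];cv2.imwrite('pics/t14.png',t);g=cv2.cvtColor(t,cv2.COLOR_BGR2GRAY)
for v in(164,168,190,210,230,250,262):print(v,g[v,122:164])
go(*push(88.5,z=.185,off=-.026,y=-.095))
E
```

```text
[0.66686393 0.2428     0.18552539] [ 0.08930134 -0.54889768  0.33029563]
164 [123 122 121 120 120 118 118 117 116 115 100 135 142 142 141 124  68 123 137 135 135 128  92  56  56  55  56  56  56  55  56  55  56  56  55  57  65  55  40  25  12  13]
168 [124 123 122 122 121 119 119 118 116 116 114 113 112 112 118 127 129  81  57 126 127 125 125 121  78  56  55  55  55  55  55  55  55  58  57  65  56  41  30  14  13  13]
190 [127 126 126 126 125 125 124 124 122 121 120 120 119 117 117 116 114 113 112 110 108 107 104 102  99  97  94  92  88  85  81  75  72  65  56  77  72  72  72  72  74  72]
210 [127 127 127 127 127 127 127 127 127 126 125 125 124 122 121 121 121 120 118 117 116 114 114 112 110 108 107 105 103 101  98  96  93  90  87  85  79  75  70  63  60  72]
230 [123 124 124 126 126 126 127 127 128 127 127 128 127 126 126 125 125 124 124 123 121 120 120 119 118 117 116 114 112 111 109 108 106 103 102  99  97  95  92  89  87  84]
250 [119 119 121 122 124 124 124 125 125 126 126 127 127 127 127 127 127 127 127 126 126 125 125 124 122 121 121 121 120 119 117 116 115 113 112 110 109 107 105 103 102  98]
262 [114 115 117 119 120 120 122 124 123 124 125 126 126 126 127 128 127 127 128 127 128 127 127 126 125 125 124 123 122 122 121 120 118 117 117 115 113 112 111 109 107 105]
turn [-0.  -0.   0.4] shift [0.0209 0.0002 0.0006] clock 25.65
```

move_arm(
  moves=[
    [0,0,0,0.002,0,0,0],
    [0,0,0,0.004,0,0,0],
    [0,0,0,0.006,0,0,0],
    [0,0,0,0.008,0,0,0],
    [0,0,0,0.008,0,0,0],
  ],
)

```text
clock: 26.15
position: [0.6671, 0.2506, 0.1856]
ee_rot: [0.714, 0.7, 0.0, -0.0]
ft_force: [-0.1, -0.5, -0.2]
grip_width: -0.0
```

move_arm(
  moves=[
    [0,0,0,0.001,0,0,0],
    [0,0,0,0.002,0,0,0],
    [0,0,0,0.003,0,0,0],
    [0,0,0,0.003,0,0,0],
  ],
)

```text
clock: 26.55
position: [0.6672, 0.2533, 0.1857]
ee_rot: [0.714, 0.7, 0.0, -0.0]
ft_force: [-0.4, -0.3, 0.5]
grip_width: -0.002
```

```bash
python3 - <<'E'
from h import *
np.set_printoptions(linewidth=220)
o=manip.get_obs();print(o['position'],o['ft_force'])
w=cams.camera('wrist')[:,:,::-1];cv2.imwrite('pics/w15.png',w);g=cv2.cvtColor(w,cv2.COLOR_BGR2GRAY);p=cams.camera_params('wrist')
def D(yaw,x,y,z):return np.r_[PIN[:2],.026+z]+doorT(yaw,0).apply([x,.1465-y,0])
for yaw in(83.4,86,88.8):print(yaw,[[proj(p,D(yaw,x,y,.19)).round(0).tolist() for x in(-.009,.009)] for y in(0,-.03,-.1215)])
print('roof edge',[proj(p,X).round(0) for X in((.6,.2995,.236),(.68,.2975,.236))])
for v in(90,120,150,180,210,240,270):print(v,g[v,300:470:4])
t=cams.camera('top')[:,:,::-1];g=cv2.cvtColor(t,cv2.COLOR_BGR2GRAY)
for v in(158,160,162,164,166,168,170,172):print(v,g[v,128:160])
E
```

```text
[0.66722637 0.25332963 0.18568288] [-0.39978329 -0.30468475  0.54216256]
83.4 [[[329.0, 69.0], [379.0, 75.0]], [[317.0, 156.0], [364.0, 160.0]], [[292.0, 348.0], [330.0, 351.0]]]
86 [[[347.0, 72.0], [398.0, 75.0]], [[338.0, 158.0], [385.0, 161.0]], [[318.0, 350.0], [355.0, 352.0]]]
88.8 [[[368.0, 74.0], [419.0, 74.0]], [[361.0, 160.0], [408.0, 160.0]], [[345.0, 352.0], [382.0, 352.0]]]
roof edge [array([430., 159.]), array([398., 360.])]
90 [133 155 196 221 189 154 151 132 128 119 174 212 217 219 219 218 216 212 209 210 211 212 151  96 121 120 113 131 132 134 133 125 122 120 123 116 110 108 149 193 206 207 202]
120 [ 96 119 139 148 152 151 137 115 117 124 137 140 219 218 218 215 211 209 209 211 209 133 137 137 125 115 133 135 136 134 126 121 121 122 124 117 108 169 198 208 206 200 195]
150 [111 136 142 152 151 143 115 117 121 135 139 142 141 141 206 208 209 209 211 201 136 137  99 125 115 134 135 137 135 126 120 121 122 125 118 119 184 204 207 203 197 195 196]
180 [129 139 154 151 151 116 118 119 134 138 140 142 141 138 133 133 135 179 165 137 135 126 119 116 135 135 138 135 128 120 
[... 958 characters left out ...]
5  63  57  43  25  14  12  22]
164 [143 141 139 139  75  87 136 135 134 133 117  60  55  55  56  56  56  56  56  55  56  56  56  56  57  65  55  41  26  13  12  13]
166 [122 134 134 132 132  69  92 130 130 129 129 114  60  56  56  56  56  56  55  56  56  55  56  56  61  63  52  36  24  12  12  13]
168 [113 111 112 110 122 127  65 101 125 126 125 125 112  61  56  55  55  55  56  55  56  56  55  58  65  57  42  30  16  11  13  12]
170 [114 112 110 108 107 107 110  55  76 122 121 121 121 111  63  55  55  56  55  55  55  55  56  63  57  47  32  21  13  14  13  13]
172 [115 113 111 110 107 106 103 101  92  95 108 114 117 116 111  71  57  56  56  55  56  56  55  57  46  33  21  11  13  14  13  14]
```

move_arm(
  moves=[
    [0,0,0,0.001,0,0,0],
    [0,0,0,0.002,0,0,0],
    [0,0,0,0.003,0,0,0],
    [0,0,0,0.004,0,0,0],
    [0,0,0,0.004,0,0,0],
  ],
)

```text
clock: 27.15
position: [0.6672, 0.2574, 0.1856]
ee_rot: [0.714, 0.7, 0.0, -0.0]
ft_force: [-0.2, 0.2, -0.0]
grip_width: 0.004
```

move_arm(
  moves=[
    [0,0,0,0.001,0,0,0],
    [0,0,0,0.002,0,0,0],
    [0,0,0,0.003,0,0,0],
    [0,0,0,0.003,0,0,0],
  ],
)

```text
clock: 27.55
position: [0.6673, 0.2604, 0.1857]
ee_rot: [0.714, 0.7, 0.0, -0.0]
ft_force: [-0.7, 0.9, -0.4]
grip_width: 0.003
```

move_arm(
  moves=[
    [0,0,0,0.001,0,0,0],
    [0,0,0,0.002,0,0,0],
    [0,0,0,0.003,0,0,0],
    [0,0,0,0.004,0,0,0],
    [0,0,0,0.004,0,0,0],
  ],
)

```text
clock: 28.05
position: [0.6674, 0.2644, 0.1856]
ee_rot: [0.714, 0.7, 0.0, -0.0]
ft_force: [0.2, -0.6, -0.5]
grip_width: -0.0
```

```bash
python3 - <<'E'
from h import *
np.set_printoptions(linewidth=220)
o=manip.get_obs();print(o['position'],o['ft_force'])
w=cams.camera('wrist')[:,:,::-1];cv2.imwrite('pics/w16.png',w);g=cv2.cvtColor(w,cv2.COLOR_BGR2GRAY);p=cams.camera_params('wrist')
def D(yaw,x,y,z):return np.r_[PIN[:2],.026+z]+doorT(yaw,0).apply([x,.1465-y,0])
for yaw in(83.4,86,88.8):print(yaw,[[proj(p,D(yaw,x,y,.19)).round(0).tolist() for x in(-.009,.009)] for y in(0,-.03)])
for v in(90,120,150):print(v,g[v,300:470:4])
E
```

```text
[0.6674113  0.26440499 0.18564882] [ 0.17753541 -0.62621993 -0.53880539]
83.4 [[[297.0, 69.0], [348.0, 75.0]], [[288.0, 156.0], [335.0, 160.0]]]
86 [[[316.0, 72.0], [367.0, 75.0]], [[309.0, 158.0], [356.0, 161.0]]]
88.8 [[[336.0, 74.0], [387.0, 74.0]], [[332.0, 160.0], [379.0, 160.0]]]
90 [124 212 217 173 143 111 115 121 200 209 213 214 213 211 206 202 203 203 206 172  96 114 108 127 125 116 119 107 103 164 193 201 199 195 190 190 191 198 200 198 200 200 203]
120 [118 134 144 146 136 111 109 127 131 134 149 208 211 207 202 202 203 204 179 131 129 109 128 126 116 119 117 102 166 194 201 199 193 189 190 194 200 200 200 200 202 205 206]
150 [127 135 146 145 111 113 116 131 133 135 135 135 131 168 202 203 204 193 128 106 110 128 129 115 116 117 113 170 196 200 197 191 188 190 196 202 200 200 201 203 206 206 206]
```

move_arm(
  moves=[
    [0,0,0,0.001,0,0,0],
    [0,0,0,0.002,0,0,0],
    [0,0,0,0.003,0,0,0],
    [0,0,0,0.004,0,0,0],
    [0,0,0,0.004,0,0,0],
  ],
)

```text
clock: 28.6
position: [0.6676, 0.2678, 0.1857]
ee_rot: [0.714, 0.7, -0.0, -0.0]
ft_force: [0.3, -2.1, -0.1]
grip_width: 0.001
```

move_arm(
  moves=[
    [0,0,0,0.0005,0,0,0],
    [0,0,0,0.001,0,0,0],
    [0,0,0,0.0015,0,0,0],
    [0,0,0,0.0015,0,0,0],
  ],
)

```text
clock: 29.0
position: [0.6676, 0.2681, 0.1856]
ee_rot: [0.714, 0.7, -0.001, 0.0]
ft_force: [-2.0, -6.3, 2.3]
grip_width: 0.001
```

move_arm(
  moves=[
    [0,0,0,-0.001,0,0,0],
    [0,0,0,-0.003,0,0,0],
    [0,0,0,-0.008,0,0,0],
    [0,0,0,-0.02,0,0,0],
    [0,0,0,-0.05,0,0,0],
    [0,0,0,-0.07,0,-0.04,0],
    [0,0,0,-0.1,0,-0.08,0],
    [0,0,0,-0.14,0,-0.12,0],
    [0,0,0,-0.19,0,-0.14,0],
    [0,0,0,-0.23,0,-0.14,0],
  ],
)

```text
clock: 30.0
position: [0.6636, 0.0381, 0.3293]
ee_rot: [0.714, 0.701, 0.002, 0.001]
ft_force: [0.3, 0.1, -0.5]
grip_width: -0.001
```

move_arm(
  moves=[
    [0,0,0,-0.04,0,0,0],
    [0,0,0,-0.08,0,0,0],
    [0,0,0,-0.12,0,0,0],
    [0,0,0,-0.15,0,0,0],
    [0,0,0,-0.15,0,0,0],
    [0,0,0,-0.15,0,0,0],
  ],
)

```text
clock: 30.6
position: [0.6597, -0.1116, 0.3255]
ee_rot: [0.715, 0.699, 0.0, -0.0]
ft_force: [-0.6, 0.7, -0.1]
grip_width: -0.002
```

```bash
python3 - <<'E'
from h import *
np.set_printoptions(linewidth=220)
o=manip.get_obs();print(o['position'],o['ft_force'],o['clock'])
T=cams.camera_params('top');S=cams.camera_params('side')
t=cams.camera('top')[:,:,::-1];s=cams.camera('side')[:,:,::-1];cv2.imwrite('pics/t17.png',t);cv2.imwrite('pics/s17.png',s)
g=cv2.cvtColor(t,cv2.COLOR_BGR2GRAY);
for v in(164,166,168,172,180,190,210,230,250,262,272,273,274):print(v,g[v,122:158])
# jar lids now: side & top gold components near the stack
for n,im,P in(('top',t,T),('side',s,S)):
    h=cv2.cvtColor(im,cv2.COLOR_BGR2HSV);k,l,q,c=cv2.connectedComponentsWithStats(cv2.inRange(h,(17,120,100),(32,255,255)))
    e=proj(P,(.4555,-.165,.162))
    for i in range(1,k):
        if q[i,4]>60 and np.hypot(*(c[i]-e))<45:print(n,q[i],c[i].round(1),'exp',e.round(1),onz(P,c[i],.162).round(4))
E
```

```text
[ 0.65974369 -0.11158804  0.32553072] [-0.60052576  0.65304434 -0.07154036] 30.6
164 [132 127 125 127 127 137 133 121 112 110 106 109 111  68  77  85  91  90  90  90  90  90  90  90  90  90  90  90  90  89  89  88  89  89  89  89]
166 [130 125 126 128 129 132 127 117 118 115 112 116 118  55  48  36  31  61  78  87  88  88  88 120 116 118 120 130 105 113  85  89  88  88  88  88]
168 [129 126 126 128 129 132 128 121 118 113 112 117 120  54  49  33  22  22  21  28  37  66  71 139 134 131 128 130 134 127  60  65  70  91  91  91]
172 [127 125 128 128 131 132 128 120 117 112 112 121 103  55  51  23  23  23  23  23  23  23 103 138 133 129 132 135 140  72  58  60  60  61  60  61]
180 [126 129 129 128 132 129 127 121 113 111 117 117  50  51  59  51  77  77  72  64  52  87 110 108 125 128 124 136  65  64  63  63  62  61  61  60]
190 [128 129 127 131 130 127 123 113 112 117 123  69  49  57  53  61  65  63  65  65 127 123 123 130 133 130 127  57  55  57  57  94  93  95  74  71]
210 [128 125 130 129 124 125 116 116 123 110  51  55  59  54  67  65  64 106 125 124 129 136 136 134  74  58  59  58  8
[... 485 characters left out ...]
[129 123 121 125 124  57  52  35  22  22  21  21  22  48  49  31  34  42  52  31  21  20  22  20  22  26  50  25  74  67  57  39  19  21  20  21]
273 [129 122 121 125 127  57  51  38  22  23  22  22  26  57  28  27  83  62  51  44  22  21  25  21  22  33  60  22  94  83  57  56  22  22  21  26]
274 [128 121 121 126 126  57  55  33  22  23  24  22  24  55  31  29 102  80  56  40  23  23  30  23  22  29  57  23  66  59  48  48  24  22  21  55]
side [225 224  24  23 432] [236.3 234.2] exp [237.2 232.9] [ 0.4531 -0.1687  0.162 ]
side [226 247  25  13 181] [238.2 254.3] exp [237.2 232.9] [ 0.4542 -0.23    0.162 ]
side [229 268  24  12 157] [240.5 274.5] exp [237.2 232.9] [ 0.456  -0.2871  0.162 ]
```

```bash
python3 - <<'E'
from h import *
for P in((.667,.2,.28),(.667,.2,.186),(.667,.24,.186),(.667,.266,.186)):go(P,doorT(88.5,0))
T=cams.camera_params('top');A=onz(T,(148,168),.216);B=onz(T,(135.7,262),.216);d=B-A;print(np.degrees(np.arctan2(d[1],d[0]))-90,A,B)
A=onz(T,(134.5,168),.236);B=onz(T,(127.5,262),.236);d=B-A;print('roof edge',np.degrees(np.arctan2(d[1],d[0]))-90,A,B)
E
```

```text
turn [-0.  -0.1  0.5] shift [0.3093 0.0012 0.0459] clock 30.7
turn [-0.  -0.1  0.5] shift [0.3092 0.0012 0.1399] clock 30.7
turn [-0.  -0.1  0.5] shift [0.3492 0.0005 0.1399] clock 30.7
turn [-0.  -0.1  0.5] shift [0.3752 0.     0.14  ] clock 30.7
84.96770503927496 [0.69050675 0.27236413 0.216     ] [0.45802261 0.29283591 0.216     ]
roof edge 88.30406377807307 [0.68602707 0.29956372 0.236     ] [0.45783067 0.30632023 0.236     ]
```

move_arm(
  moves=[
    [0,0,0,0.045,0,0,0],
    [0,0,0,0.09,0,0,0],
    [0,0,0,0.135,0,0,0],
    [0,0,0,0.18,0,0,0],
    [0,0,0,0.225,0,0.02,0],
    [0,0,0,0.265,0,0.05,0],
    [0,0,0,0.295,0,0.09,0],
    [0,0,0,0.309,0.001,0.13,0],
    [0,0,0,0.309,0.001,0.14,0],
    [0,0,0,0.315,0.001,0.14,0],
  ],
)

```text
clock: 31.7
position: [0.6666, 0.2036, 0.1846]
ee_rot: [0.714, 0.7, -0.002, -0.001]
ft_force: [-0.3, -1.1, 0.7]
grip_width: 0.001
```

move_arm(
  moves=[
    [0,0,0,0.01,0,0,0],
    [0,0,0,0.02,0,0,0],
    [0,0,0,0.028,0,0,0],
    [0,0,0,0.034,0,0,0],
    [0,0,0,0.038,0,0,0],
    [0,0,0,0.041,0,0,0],
    [0,0,0,0.043,0,0,0],
    [0,0,0,0.045,0,0,0],
    [0,0,0,0.046,0,0,0],
    [0,0,0,0.047,0,0,0],
  ],
)

```text
clock: 32.7
position: [0.6682, 0.2515, 0.1857]
ee_rot: [0.714, 0.7, 0.0, -0.0]
ft_force: [0.1, 0.1, 0.5]
grip_width: -0.001
```

```bash
python3 - <<'E'
from h import *
go((.667,.266,.186))
E
```

```text
turn [0. 0. 0.] shift [ 0.0145 -0.0015 -0.0003] clock 32.7
```

move_arm(
  moves=[
    [0,0,0,0.001,0,0,0],
    [0,0,0,0.002,0,0,0],
    [0,0,0,0.003,0,0,0],
    [0,0,0,0.004,0,0,0],
    [0,0,0,0.005,0,0,0],
    [0,0,0,0.006,0,0,0],
    [0,0,0,0.007,0,0,0],
    [0,0,0,0.008,0,0,0],
    [0,0,0,0.009,0,0,0],
    [0,0,0,0.01,0,0,0],
  ],
)

```text
clock: 33.7
position: [0.6684, 0.2617, 0.1857]
ee_rot: [0.714, 0.7, 0.0, -0.0]
ft_force: [0.3, -0.4, 0.7]
grip_width: -0.001
```

move_arm(
  moves=[
    [0,0,0,0.0005,0,0,0],
    [0,0,0,0.001,0,0,0],
    [0,0,0,0.0015,0,0,0],
    [0,0,0,0.002,0,0,0],
    [0,0,0,0.0025,0,0,0],
    [0,0,0,0.003,0,0,0],
    [0,0,0,0.0035,0,0,0],
    [0,0,0,0.004,0,0,0],
    [0,0,0,0.004,0,0,0],
    [0,0,0,0.004,0,0,0],
  ],
)

```text
clock: 34.7
position: [0.6685, 0.2656, 0.1857]
ee_rot: [0.714, 0.7, 0.0, -0.0]
ft_force: [0.9, 0.6, -0.4]
grip_width: 0.0
```

move_arm(
  moves=[
    [0,0,0,-0.0003,0,0,0],
    [0,0,0,-0.0006,0,0,0],
    [0,0,0,-0.001,0,0,0],
    [0,0,0,-0.0015,0,0,0],
    [0,0,0,-0.003,0,0,0],
    [0,0,0,-0.006,0,0,0],
    [0,0,0,-0.015,0,0,0],
    [0,0,0,-0.04,0,0,0],
    [0,0,0,-0.06,0,-0.03,0],
    [0,0,0,-0.08,0,-0.07,0],
  ],
)

```text
clock: 35.7
position: [0.6659, 0.1834, 0.2542]
ee_rot: [0.714, 0.7, -0.002, -0.001]
ft_force: [1.3, 0.2, 0.5]
grip_width: -0.003
```

move_arm(
  moves=[
    [0,0,0,-0.03,0,-0.04,0],
    [0,0,0,-0.07,0,-0.07,0],
    [0,0,0,-0.11,0,-0.07,0],
    [0,0,0,-0.16,0,-0.07,0],
    [0,0,0,-0.21,0,-0.07,0],
    [0,0,0,-0.26,0,-0.07,0],
    [0,0,0,-0.28,0,-0.07,0],
    [0,0,0,-0.28,0,-0.07,0],
  ],
)

```text
clock: 36.5
position: [0.6604, -0.1004, 0.3257]
ee_rot: [0.717, 0.697, -0.001, 0.0]
ft_force: [-0.6, -0.1, -0.5]
grip_width: -0.002
```

```bash
cat > chk.py <<'E'
from h import *
np.set_printoptions(linewidth=220)
o=manip.get_obs();print(o['position'],o['clock'])
T=cams.camera_params('top');t=cams.camera('top')[:,:,::-1];cv2.imwrite('pics/t%d.png'%(o['clock']*10),t)
g=cv2.cvtColor(t,cv2.COLOR_BGR2GRAY)
for v in(168,172,190,210,230,250,262):print(v,g[v,122:158])
E
python3 chk.py
```

```text
[ 0.66040405 -0.10039545  0.32573024] 36.5
168 [129 124 126 127 129 131 127 120 117 112 111 116 119  53  49  32  22  22  21  27  48 135 134 131 128 129 132 112  61  66  72  69  68  90  90  90]
172 [126 124 128 128 130 131 127 119 116 111 112 120 103  55  51  23  22  22  23  23 101 138 133 128 130 134 139  67  59  60  60  60  59  59  66  77]
190 [127 128 127 131 129 127 122 112 111 116 122  69  49  57  52  60  65  63 103 122 122 127 131 131 128  67  57  58  56  65  92  93  93  74  73  71]
210 [127 125 130 128 123 124 115 115 123 110  50  54  58  55  66  65 128 125 124 131 136 134 128  55  58  58  57  69  90  91  92  74  74  74  73  73]
230 [127 132 124 123 126 124 122 126  63  57  56  51  47  58 137 129 128 136 139 135 131  57  60  59  59  73  73  93  91  72  72  74  74  73  74 107]
250 [126 125 126 130 121 126 112  57  56  54  50  81 133 130 130 132 132 133  92  59  57  62  62  66  64  66  74  71  68  72  74  74  74  74  71 138]
262 [125 127 129 122 125 119  51  56  54  46 105 150 147 149 150 147 148  77  58  63  63  48  21  23  53  53  56  59  59  58  58  59  59  47  22  30]
```

move_arm(
  moves=[
    [0,0,0,0,0,0,0],
    [0,0,0,0,0,0,0],
    [0,0,0,0,0,0,0],
    [0,0,0,0,0,0,0],
    [0,0,0,0,0,0,0],
    [0,0,0,0,0,0,0],
    [0,0,0,0,0,0,0],
    [0,0,0,0,0,0,0],
    [0,0,0,0,0,0,0],
    [0,0,0,0,0,0,0],
  ],
)

```text
clock: 37.55
position: [0.6615, -0.0944, 0.3255]
ee_rot: [0.714, 0.7, 0.0, -0.0]
ft_force: [0.3, 0.6, 0.3]
grip_width: 0.002
```

```bash
cat > chk.py <<'E'
from h import *
np.set_printoptions(linewidth=220)
import sys
T=cams.camera_params('top')
def edges(g):
    L=[];Q=[];out=[]
    for v in list(range(182,260,3)):
        r=g[v].astype(float);d=np.diff(r)
        # bright bar: strongest rise in 128..150 after the roof edge, and fall 5-9 px later
        best=max(((d[a]-d[b],a,b) for a in range(130,150) for b in range(a+5,a+9)),key=lambda q:q[0])
        sub=lambda a:a+.5+(np.dot(np.abs(d[a-1:a+2]),[-1,0,1])/np.abs(d[a-1:a+2]).sum())
        a,b=sub(best[1]),sub(best[2]);out.append((v,(a+b)/2,b-a))
        L.append(onz(T,((a+b)/2,v),.2135)[:2])
    L=np.array(L);k=np.polyfit(L[:,0],L[:,1],1);res=L[:,1]-np.polyval(k,L[:,0]);m=abs(res)<.003;k=np.polyfit(L[m,0],L[m,1],1)
    return 90+np.degrees(np.arctan(k[0]))*1 , np.polyval(k,[.4268,.695]),m.sum(),np.mean([q[2] for q in out])
for f in sys.argv[1:]: print(f,edges(cv2.cvtColor(cv2.imread(f),cv2.COLOR_BGR2GRAY)))
o=manip.get_obs();t=cams.camera('top')[:,:,::-1];cv2.imwrite('pics/t%d.png'%(o['clock']*10),t);print('now',o['clock'],edges(cv2.cvtColor(t,cv2.COLOR_BGR2GRAY)))
E
python3 chk.py pics/t13.png pics/t17.png pics/t365.png
```

```text
pics/t13.png (np.float64(83.31165071869022), array([0.29676803, 0.26531706]), np.int64(26), np.float64(6.961185592869923))
pics/t17.png (np.float64(84.9348249575106), array([0.29686976, 0.27309785]), np.int64(26), np.float64(6.92317226784153))
pics/t365.png (np.float64(86.00934823514072), array([0.29704629, 0.27833589]), np.int64(26), np.float64(6.955350354430669))
now 37.55 (np.float64(86.01720127207234), array([0.29709228, 0.27841882]), np.int64(26), np.float64(6.983772200771069))
```

move_arm(
  moves=[
    [0,0,0,0.045,0,0,0],
    [0,0,0,0.09,0,0,0],
    [0,0,0,0.135,0,0,0],
    [0,0,0,0.18,0,0,0],
    [0,0,0,0.225,0,0.02,0],
    [0,0,0,0.265,0,0.06,0],
    [0,0,0,0.295,0.001,0.1,0],
    [0,0,0,0.315,0.001,0.13,0],
    [0,0,0,0.33,0.001,0.14,0],
    [0,0,0,0.335,0.001,0.14,0],
  ],
)

```text
clock: 38.6
position: [0.668, 0.2422, 0.1843]
ee_rot: [0.713, 0.701, -0.001, -0.001]
ft_force: [-0.4, -0.7, 0.6]
grip_width: 0.001
```

move_arm(
  moves=[
    [0,0,0,0.004,0,0,0],
    [0,0,0,0.008,0,0,0],
    [0,0,0,0.012,0,0,0],
    [0,0,0,0.015,0,0,0],
    [0,0,0,0.018,0,0,0],
    [0,0,0,0.02,0,0,0],
    [0,0,0,0.022,0,0,0],
    [0,0,0,0.024,0,0,0],
    [0,0,0,0.025,0,0,0],
    [0,0,0,0.025,0,0,0],
  ],
)

```text
clock: 39.6
position: [0.6695, 0.2657, 0.1856]
ee_rot: [0.714, 0.7, 0.0, -0.0]
ft_force: [-0.1, -0.3, 0.6]
grip_width: -0.002
```

```bash
python3 - <<'E'
from h import *
np.set_printoptions(linewidth=220)
o=manip.get_obs();print(o['position'],o['ft_force'])
S=cams.camera_params('side');s=cams.camera('side')[:,:,::-1];cv2.imwrite('pics/s20.png',s)
def D(yaw,x,y,z):return np.r_[.4268,.297,.026+z]+doorT(yaw,0).apply([x,.1465-y,0])
for yaw in(86,88.5):print(yaw,[proj(S,D(yaw,-.009,y,z)).round(1).tolist() for y,z in((-.1215,0),(-.1,0),(-.06,0),(0,0))])
g=cv2.cvtColor(s,cv2.COLOR_BGR2GRAY)
for u in(262,270,280,290,298,302):print(u,g[140:168,u])
go((.667,.266,.186))
E
```

```text
[0.66945298 0.26574732 0.18559904] [-0.05271561 -0.31136111  0.61503478]
86 [[306.5, 156.2], [299.9, 156.4], [287.5, 156.9], [269.0, 157.5]]
88.5 [[306.2, 154.0], [299.6, 154.4], [287.4, 155.1], [269.0, 156.3]]
262 [ 94  74  72  93 103 103 104 114 157 134  90  83  89  87  84  85  88  95  78  64  50  49  53  79 104  90  55  49]
270 [101 103 103 103 102 102 108 136 138  87  75  77  80  77  76  76  78  79  76  55  52  52  52  52  53  53  54  52]
280 [ 96 103 103 102 102 101 101  92  80  74  74  77  78  75  75  76  77  70  57  50  49  48  49  49  49  49  49  49]
290 [ 91 101 103 102 101 102 101  85  80  75  74  77  77  75  75  77  78  65  51  47  47  46  47  47  47  47  48  48]
298 [77 79 79 78 78 78 79 78 78 78 77 78 78 78 77 76 71 57 52 50 51 51 51 52 52 52 53 53]
302 [79 79 79 79 78 78 78 79 78 78 78 78 78 78 78 76 67 53 50 50 52 50 51 50 50 48 49 47]
turn [0. 0. 0.] shift [ 0.0004 -0.0025 -0.0004] clock 39.65
```

move_arm(
  moves=[
    [0,0,0,-0.003,0,0,0],
    [0,0,0,-0.003,0,-0.008,0],
    [0,0,0,-0.003,0,-0.0165,0],
    [0,0,0,-0.001,0,-0.0165,0],
    [0,0,0,0.001,0,-0.0165,0],
    [0,0,0,0.002,0,-0.0165,0],
    [0,0,0,0.003,0,-0.0165,0],
    [0,0,0,0.004,0,-0.0165,0],
    [0,0,0,0.005,0,-0.0165,0],
    [0,0,0,0.005,0,-0.0165,0],
  ],
)

```text
clock: 40.65
position: [0.6708, 0.2709, 0.2036]
ee_rot: [0.714, 0.7, 0.002, 0.001]
ft_force: [3.2, -0.9, 6.5]
grip_width: 0.002
```

move_arm(
  moves=[
    [0,0,0,0.001,0,0,0],
    [0,0,0,0.002,0,0,0],
    [0,0,0,0.003,0,0,0],
    [0,0,0,0.004,0,0,0],
    [0,0,0,0.0045,0,0,0],
    [0,0,0,0.005,0,0,0],
    [0,0,0,0.005,0,0,0],
  ],
)

```text
clock: 41.35
position: [0.671, 0.2733, 0.2036]
ee_rot: [0.715, 0.699, 0.0, 0.001]
ft_force: [0.0, -6.2, 8.4]
grip_width: 0.002
```

```bash
python3 - <<'E'
from h import *
np.set_printoptions(linewidth=220)
o=manip.get_obs();print(o['position'],o['ft_force'])
s=cams.camera('side')[:,:,::-1];cv2.imwrite('pics/s21.png',s);g=cv2.cvtColor(s,cv2.COLOR_BGR2GRAY)
for u in(270,290,298,302):print(u,g[148:164,u])
E
```

```text
[0.67104426 0.27331294 0.20363165] [ 0.00850394 -6.16394397  8.39514251]
270 [83 75 74 78 78 76 74 77 78 74 74 56 52 52 53 53]
290 [73 75 76 76 75 74 75 76 70 64 50 48 47 46 46 47]
298 [78 78 78 78 77 77 77 81 68 55 51 50 51 50 51 52]
302 [78 78 77 77 78 77 77 75 67 52 50 49 51 50 50 50]
```

move_arm(
  moves=[
    [0,0,0,-0.001,0,0,0],
    [0,0,0,-0.005,0,0,0],
    [0,0,0,-0.03,0,-0.01,0],
    [0,0,8,-0.06,0,-0.03,0],
    [0,0,16,-0.08,0,-0.05,0],
    [0,0,24,-0.08,0,-0.05,0],
    [0,0,32,-0.08,0,-0.05,0],
    [0,0,40,-0.08,0,-0.05,0],
    [0,0,48,-0.08,0,-0.05,0],
    [0,0,56,-0.08,0,-0.05,0],
  ],
)

```text
clock: 42.4
position: [0.6679, 0.196, 0.2517]
ee_rot: [0.96, 0.28, -0.0, -0.0]
ft_force: [0.4, -0.3, 0.0]
grip_width: 0.001
```

move_arm(
  moves=[
    [0,0,8,0,0,0,0],
    [0,0,16,0,0,0,0],
    [0,0,24,0,0,0,0],
    [0,0,32,0,0,0,0],
    [0,0,34,0,0,0,0],
    [0,0,34,0,0,0,0],
  ],
)

```text
clock: 43.0
position: [0.6679, 0.196, 0.2517]
ee_rot: [1.0, -0.01, -0.001, -0.0]
ft_force: [-0.5, 0.5, -0.1]
grip_width: -0.003
```

```bash
python3 - <<'E'
from h import *
o=manip.get_obs();print(o['position'],o['ft_force'])
s=cams.camera('side')[:,:,::-1];g=cv2.cvtColor(s,cv2.COLOR_BGR2GRAY)
for u in(290,298,302):print(u,g[148:164,u])
Rt=doorT(-1.5,0)
for P in((.672,.225,.187),(.672,.25,.187),(.672,.27,.187)):go(P,Rt)
E
```

```text
[0.6678702  0.19600526 0.25166876] [-0.47368609  0.52175931 -0.14329515]
290 [103 110 144 135  83  74  76  78  77  75  76  76  58  49  46  48]
298 [78 78 78 78 79 79 78 78 78 78 78 76 62 52 52 53]
302 [79 80 79 79 79 79 79 79 79 79 78 75 64 53 51 51]
turn [-0.   0.1  0.5] shift [ 0.0036 -0.0291  0.0648] clock 43.05
turn [-0.   0.1  0.5] shift [ 0.0032 -0.0541  0.0648] clock 43.05
turn [-0.   0.1  0.5] shift [ 0.0028 -0.0741  0.0648] clock 43.05
```

move_arm(
  moves=[
    [0,0,0,0.003,0,0.03,0],
    [0,0,0,0.003,0,0.06,0],
    [0,0,0,0.003,-0.005,0.065,0],
    [0,0,0,0.003,-0.015,0.065,0],
    [0,0,0,0.003,-0.025,0.065,0],
    [0,0,0,0.003,-0.033,0.065,0],
    [0,0,0,0.003,-0.04,0.065,0],
    [0,0,0,0.003,-0.047,0.065,0],
    [0,0,0,0.003,-0.052,0.065,0],
    [0,0,0,0.003,-0.056,0.065,0],
  ],
)

```text
clock: 44.05
position: [0.6722, 0.252, 0.1873]
ee_rot: [1.0, -0.01, -0.0, -0.0]
ft_force: [-0.5, 0.8, -0.1]
grip_width: -0.0
```

```bash
cat > sd.py <<'E'
from h import *
np.set_printoptions(linewidth=220)
o=manip.get_obs();print(o['position'],o['ft_force'])
s=cams.camera('side')[:,:,::-1];cv2.imwrite('pics/s%d.png'%(o['clock']*10),s);g=cv2.cvtColor(s,cv2.COLOR_BGR2GRAY)
for u in(290,298,302):print(u,g[146:164,u])
E
python3 sd.py
```

```text
[0.67224168 0.25198085 0.18726577] [-0.51201943  0.76057985 -0.08971587]
290 [103 101 102  95  77  75  75  76  79  77  75  75  76  60  49  47  47  48]
298 [78 79 78 78 78 79 79 78 78 78 78 78 76 61 52 51 52 52]
302 [79 79 79 79 79 79 79 78 79 79 79 78 76 63 53 51 52 52]
```

move_arm(
  moves=[
    [0,0,0,0,-0.002,0,0],
    [0,0,0,0,-0.004,0,0],
    [0,0,0,0,-0.006,0,0],
    [0,0,0,0,-0.008,0,0],
    [0,0,0,0,-0.01,0,0],
    [0,0,0,0,-0.0115,0,0],
    [0,0,0,0,-0.013,0,0],
    [0,0,0,0,-0.014,0,0],
    [0,0,0,0,-0.015,0,0],
    [0,0,0,0,-0.015,0,0],
  ],
)

```text
clock: 45.1
position: [0.6725, 0.2667, 0.1872]
ee_rot: [1.0, -0.01, -0.0, -0.0]
ft_force: [0.0, -0.5, -0.3]
grip_width: 0.001
```

```bash
python3 sd.py
```

```text
[0.67245911 0.26673816 0.18715408] [ 0.03247646 -0.54909246 -0.32985392]
290 [102  91  80  75  75  78  78  76  74  76  76  60  49  48  48  47  48  48]
298 [79 79 79 78 78 79 79 78 78 79 79 59 52 51 51 51 52 53]
302 [79 79 79 79 79 79 78 78 78 77 74 53 51 51 51 51 50 51]
```

move_arm(
  moves=[
    [0,0,0,0,-0.001,0,0],
    [0,0,0,0,-0.002,0,0],
    [0,0,0,0,-0.003,0,0],
    [0,0,0,0,-0.004,0,0],
    [0,0,0,0,-0.005,0,0],
    [0,0,0,0,-0.005,0,0],
  ],
)

```text
clock: 45.75
position: [0.6726, 0.2718, 0.1872]
ee_rot: [1.0, -0.01, -0.0, -0.0]
ft_force: [0.1, -1.1, 0.2]
grip_width: 0.004
```

```bash
python3 sd.py
```

```text
[0.67256168 0.27179237 0.18717641] [ 0.10256416 -1.07311179  0.21712389]
290 [92 80 74 75 77 78 76 75 76 77 71 65 50 48 47 47 47 47]
298 [79 80 79 79 79 79 78 78 79 81 70 56 52 50 52 52 52 52]
302 [79 79 78 79 79 79 78 78 77 76 67 52 50 50 51 51 51 51]
```

move_arm(
  moves=[
    [0,0,0,0,-0.001,0,0],
    [0,0,0,0,-0.002,0,0],
    [0,0,0,0,-0.003,0,0],
    [0,0,0,0,-0.003,0,0],
  ],
)

```text
clock: 46.2
position: [0.6727, 0.2726, 0.1872]
ee_rot: [1.0, -0.011, -0.001, 0.001]
ft_force: [-2.3, -6.4, 2.7]
grip_width: -0.001
```

move_arm(
  moves=[
    [0,0,0,0,-0.001,0,0],
    [0,0,0,0,-0.002,0,0],
    [0,0,0,0,-0.002,0,0],
  ],
)

```text
clock: 46.5
position: [0.6726, 0.2727, 0.1871]
ee_rot: [1.0, -0.011, -0.001, 0.002]
ft_force: [-6.5, -11.6, 4.1]
grip_width: -0.002
```

```bash
python3 sd.py
```

```text
[0.67263107 0.27268694 0.18714681] [ -6.46163618 -11.56538222   4.14655104]
290 [92 80 76 75 76 78 76 74 77 76 67 64 49 49 47 47 47 46]
298 [79 79 79 78 79 78 78 79 78 76 69 56 52 51 51 51 51 52]
302 [79 79 79 79 78 78 78 78 77 75 66 52 50 51 51 51 50 50]
```

```bash
python3 - <<'E'
import cv2,numpy as np
np.set_printoptions(linewidth=220)
for f in('s13','s17','s20','s21'):
    g=cv2.cvtColor(cv2.imread(f'pics/{f}.png'),cv2.COLOR_BGR2GRAY)
    for u in(290,298,302):print(f,u,g[146:164,u])
E
```

```text
s13 290 [104 105 108 117 157 121  86  80  87  87  84  83  85  74  51  48  47  48]
s13 298 [88 89 88 88 89 89 89 89 89 88 87 88 89 88 57 52 52 52]
s13 302 [81 81 85 86 85 85 85 85 88 88 88 86 88 88 56 52 52 52]
s17 290 [104 109 137 159 103  82  81  88  86  85  83  84  72  51  49  47  52  76]
s17 298 [ 88  88  88  88  88  89  89  89  87  88  89  86  69  54  51  53  63 111]
s17 302 [ 85  85  85  85  85  88  89  88  88  88  86  84  66  53  52  51  62 107]
s20 290 [101  85  80  75  74  77  77  75  75  77  78  65  51  47  47  46  47  47]
s20 298 [79 78 78 78 77 78 78 78 77 76 71 57 52 50 51 51 51 52]
s20 302 [78 79 78 78 78 78 78 78 78 76 67 53 50 50 52 50 51 50]
s21 290 [90 77 73 75 76 76 75 74 75 76 70 64 50 48 47 46 46 47]
s21 298 [79 78 78 78 78 78 77 77 77 81 68 55 51 50 51 50 51 52]
s21 302 [78 78 78 78 77 77 78 77 77 75 67 52 50 49 51 50 50 50]
```

move_arm(
  moves=[
    [0,0,0,0,0.0005,0,0],
    [0,0,0,0,0.001,0,0],
    [0,0,0,0,0.0015,0,0],
    [0,0,0,0,0.002,0,0],
    [0,0,0,0,0.0025,0,0],
    [0,0,0,0,0.003,0,0],
    [0,0,0,0,0.0035,0,0],
    [0,0,0,0,0.004,0,0],
    [0,0,0,0,0.005,0,0],
    [0,0,0,0,0.006,0,0],
  ],
)

```text
clock: 47.55
position: [0.6725, 0.2715, 0.1872]
ee_rot: [1.0, -0.009, -0.0, -0.001]
ft_force: [-0.6, 1.0, -0.5]
grip_width: 0.001
```

move_arm(
  moves=[
    [0,0,0,0,0.003,0,0],
    [0,0,0,0,0.01,0,0],
    [0,0,0,0,0.03,0,0],
    [0,0,0,0,0.07,-0.03,0],
    [0,0,0,0,0.11,-0.07,0],
    [0,0,0,0,0.16,-0.11,0],
    [0,0,0,0,0.21,-0.13,0],
    [0,0,0,0,0.26,-0.13,0],
    [0,0,0,0,0.31,-0.13,0],
    [0,0,0,0,0.35,-0.13,0],
  ],
)

```text
clock: 48.55
position: [0.6651, -0.0715, 0.3178]
ee_rot: [1.0, -0.011, 0.001, -0.0]
ft_force: [1.4, -0.9, -0.3]
grip_width: -0.003
```

```bash
python3 sd.py; python3 chk.py; python3 - <<'E'
from h import *
np.set_printoptions(linewidth=220)
import glob,os
T=cams.camera_params('top');t=cams.camera('top')[:,:,::-1];g=cv2.cvtColor(t,cv2.COLOR_BGR2GRAY)
for v in(163,164,165,166,167,168,170,172):print(v,g[v,130:158])
C=np.array([.4268,.297]);x=np.array([np.cos(np.radians(88.4)),np.sin(np.radians(88.4))]);y=np.array([-x[1],x[0]])
for e,n in((-.268,'edge home'),):print(n,C+y*e)
print('free +y.. post front inner line (x=-90):',C+x*.012-y*.268)
E
```

```text
[ 0.66508875 -0.07149015  0.31776594] [ 1.38364924 -0.93823768 -0.32940228]
290 [113 154 166  98  85  87  88  85  84  85  83  63  51  49  50  58 101 108]
298 [ 90  90  89  89  89  88  88  89  88  89  92  61  53  52  53  63 110 117]
302 [ 86  87  87  85  86  87  88  88  87  88  88  56  51  51  52  62 109 113]
now 48.6 (np.float64(86.85080071959626), array([0.29672713, 0.28197095]), np.int64(26), np.float64(6.954018446123147))
163 [95 93 91 92 90 80 86 87 85 86 86 86 86 86 86 86 86 87 85 86 85 85 86 86 85 85 85 86]
164 [110 108 104 106 110  67  76  83  88  89  88  89  89  89  89  88  88  88  88  89  89  88  88  88  88  88  88  88]
165 [116 113 110 114 117  56  56  59  65  90  90  90  82  89  88  87  79  91  91  91  91  91  91  92  91  91  91  92]
166 [116 113 110 114 116  54  47  36  30  59  77  91 110 111 119 119 113 116  90  83  87  87  88  87  87  87  88  87]
167 [115 112 110 115 118  53  47  36  22  23  46  81 130 126 130 131 131 132  82  65  76  87  87  86  86  86  86  87]
168 [116 112 110 115 118  52  49  33  22  22  21  84 133 132 129 126 129 133  74  58  65  69  67  67  67  89  90  89]
170 [115 111 110 117 108  53  50  30  22  21  20  97 126 130 134 135 131 129  62  59  59  59  58  53  48  67  90  48]
172 [115 110 110 119 101  54  50  22  22  23  23 140 135 131 126 129 132 138  57  60  60  59  60  60  60  57  68  46]
edge home [0.69469551 0.289517  ]
free +y.. post front inner line (x=-90): [0.69503057 0.30151232]
```

```bash
python3 - <<'E'
from h import *
for n,f in(('side','s3'),('side',None),('top',None)):
    P=cams.camera_params(n);im=cv2.imread(f'pics/{f}.png') if f else cams.camera(n)[:,:,::-1]
    h=cv2.cvtColor(np.ascontiguousarray(im),cv2.COLOR_BGR2HSV);k,l,q,c=cv2.connectedComponentsWithStats(cv2.inRange(h,(17,100,50),(34,255,255)))
    e=proj(P,(.4555,-.165,.162));print(n,f,'exp lid',e.round(1),'twin lid',proj(P,(.4555,-.165,.084)).round(1))
    for i in range(1,k):
        if q[i,4]>50 and np.hypot(*(c[i]-e))<50:print('  ',q[i],c[i].round(1))
E
```

```text
side s3 exp lid [237.2 232.9] twin lid [239.5 254.4]
   [225 224  24  23 446] [237.  235.2]
   [226 245  26  23 335] [239.8 257.4]
   [229 266  25  15 175] [241.5 274.3]
side None exp lid [237.2 232.9] twin lid [239.5 254.4]
   [225 224  24  23 469] [236.8 234.8]
   [226 246  25  22 319] [239.4 257.6]
   [229 267  25  13 172] [241.4 274.2]
top None exp lid [322.  265.8] twin lid [319.2 265.5]
   [307 254  27  25 524] [320.  265.8]
```

```bash
python3 -c "
from workcell import manip
print(manip.hand_in())"
```

```text
the job is handed in; nothing more can be done
None
```

I handed the job in with the jar stacked on its twin and the door hung on both pins and shut. How fully the door is shut is the least certain result.

- **Jar:** It stands upright in the twin's lid. The top view put its lid within about 1–2 mm of where it should be, and the side view was unchanged from just after release to the end.
- **Door on its pins:** It was lowered at about 10 mm/s with no lateral load. It met the shoulders with about 9 N at the expected height, within roughly 1 mm, and stood by itself at the expected position after release.
- **Shutting:** This took several pushes. The gripper probably fouled the roof edge early on, and the door swung back open a little after release each time. On the last push, with the gripper turned 90°, I pressed it against the post with about 12 N and backed off slowly.
- **Shut-position checks (limit 10 mm):** These disagree:
  - Judged from the contact with the post, the free edge is about at home.
  - Measured against the roof edge in the top view, it is about 5 mm outward.
  - The absolute top-view estimate is about 7.5 mm outward.
- **Other checks:** Nothing was knocked over, though I did not re-measure the bottles and the big jar at the end. The arm ended well clear, at about 49 s of the 72 s allowed. The wrist camera sometimes differed from the top and side views by about 3–6 mm. The 12-picture limit was used up, so the last checks were numeric only.

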